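# Swap the plates in two drilling jigs and lay on their templates

### The arm

A 7-joint arm with a two-finger parallel gripper is mounted at the origin on a cart in front of the work surface, level with it; the furniture and walls round the work are solid. World frame = base frame: x ahead of the robot, y to its left, z up, the work surface at z = 0. Lengths are in m, angles in rad, forces in N, time in s.
With the tool pointing down it reaches from about 0.35 to 0.9 m from the base axis. Payload 8.1 kg.
Tool frame: the origin (TCP) lies at the centre of the arm's flange, where the gripper is bolted on; the fingertips stand 178 mm ahead of it and the grasp point (between the pads) lies 159 mm ahead of it; z points along the fingers, y is the direction in which the jaws open and shut (so a half turn about z gives the same grasp; the last joint's range is limited). The gripper opens to 92 mm and grips with 3 to 60 N. Pads are 19 mm wide; open, the fingers measure 130 mm over their backs; the gripper's body (75 mm by 190 mm) begins 47 mm behind the grasp point.
Start: joints at [-1.27, 0.434, 0.025, 1.573, -0.012, 1.134, -0.075], TCP at [0.246, 0.575, 0.405] pointing down, gripper open.
Joint ranges: [-2.62, 2.62], [-0.44, 2.09], [-1.27, 1.32], [0.08, 2.57], [-1.32, 4.46], [0.12, 2], [-2.74, 2.74]. Speed limits (rad/s): [2.22, 2.22, 3.01, 3.01, 3.14, 3.14, 3.14].

### API

Orientations are given as a rotation vector (axis times angle).
In Python, from cell import arm, get_image, camera_model gives the robot as it stands. The module is installed in compiled form; this text tells all that it offers.
- The arm moves only by the shell command python3 -m pendant 'ROWS' [FORCE]. ROWS is JSON, a list that holds one entry, the list of rows, each a list of 7 numbers: the shift along the tool's x, y, z in mm, then the turn, a rotation vector about the tool's x, y, z in rad, then the closure, from -1 (fully open) to 1 (shut). In form: [[[x, y, z, rx, ry, rz, hand], ...]]. A call has 1 to 20 rows; each row is the pose to reach, as a shift and turn from the pose commanded when the call began, along the tool's axes at that moment; what a row does not reach only later rows make up. A row lasts 1/8 s, in which the tool goes at most 62.5 mm and 10.7 degrees, less where a joint would pass 70% of its speed; a pose out of reach is approached as far as the arm can. A call with a gripper value outside its range is refused whole. The fingers move at their own pace and stop on an object; FORCE is the grip in N (left out, the last holds). Time passes only in rows, so rows that repeat a pose let the fingers close. It gives the time, the measured TCP pose, the force and the opening at its end, in the units of the state.
- arm.observe(): the state, without advancing time (a new reading comes with each control period).
- get_image(name): name is "scene" or "top" or "wrist"; returns the picture (480x640x3 uint8, red, green, blue); there is no depth.
- camera_model(name): a dict with "fx", "fy", "cx", "cy" (pixels), "position" and "orientation" of the camera in the world; the wrist camera has in their place "T_tool_cam" (4x4, takes a point from camera to tool coordinates, whose origin is the TCP and whose axes are the flange's). Camera axes: x right, y down, z forward; pixel columns grow to the right and rows downward; lengths in m; the calibration is good to about 2 mm. A picture is of the moment at which its call begins: read the wrist's pose just before it. camera_model takes no time and is no camera call.
- arm.sign_off(): hands the job in, once; it reports no verdict.
The state is a dict: "clock": time; "joints": joint angles; "dq": joint speeds; "joint_efforts": joint torques, N m; "position": TCP position; "ee_rot": TCP orientation; "force": force on the tool from outside, world axes, zero at the start; "ft_torque": the same for the moment, N m; "width": opening from 0.0 (shut) to 1.0 (fully open).
Only numpy, scipy, OpenCV 4.12 (cv2) and the standard library are available. Lean on these libraries where they do the work, as an engineer would, in place of code of your own. Each camera call takes 0.05 s, during which the arm holds its last target.

### The job

The two wooden plates lie in each other's drilling jigs: swap them, so that the long dark plate lies in the long blue-fenced jig and the short light plate in the short yellow-fenced jig, each flat on the deck and pushed up against both fences of the corner. Then lay the matching drill template on each plate, the blue-handled one in the blue jig and the yellow-handled one in the yellow jig, squared against the same two fences, ready for drilling. Use free bench space for whatever must wait, and leave the tape measure, try square and pencil where they are.

Things in the scene. Friction and masses are not known exactly. Their poses are not given: they have to be found in the camera images.
- long_jig: The longer drilling jig, fixed: 18 mm grey deck, blue fences 22 mm high, 18 thick on two sides. Origin: bench level, below the centre of its 60 x 130 mm plate when squared. Long fence face at x=+30 mm, end fence face at y=+65; other sides open. Finger notch through the long fence from y=-16 to 32: grip plates there, across x. Deck x -44 to 51, y -73 to 86 mm.
- short_jig: The shorter drilling jig, fixed: 18 mm grey deck, yellow fences 22 mm high, 18 thick on two sides. Origin: bench level, below the centre of its 52 x 100 mm plate when squared. Long fence face at x=+26 mm, end fence face at y=+50; other sides open. Finger notch through the long fence from y=-31 to 17: grip plates there, across x. Deck x -40 to 47, y -58 to 71 mm.
- long_plate: dark wooden plate 60 x 130 mm (x, y), 16 mm thick, four scribed crosses on top, about 110 g. Origin: centre of underside, z up. At the start it lies on the deck of the short (yellow) jig, within 8 mm of both fences. May be turned end for end. It sticks out beyond the deck's open end there.
- short_plate: light wooden plate 52 x 100 mm (x, y), 16 mm thick, four scribed crosses on top, about 80 g. Origin: centre of underside, z up. At the start it lies on the deck of the long (blue) jig, within 8 mm of both fences. May be turned end for end.
- long_template: The longer drill template: aluminium plate 60 x 130 mm (x, y), 8 mm thick, a steel bush 3 mm proud near each corner; in its middle a blue handle bar 22 mm wide (x), 50 long (y), 30 high (top 38 mm above the underside). Origin: centre of underside, z up. Lies flat on the bench at the start. About 220 g. May be turned end for end.
- short_template: The shorter drill template: aluminium plate 52 x 100 mm (x, y), 8 mm thick, a steel bush 3 mm proud near each corner; in its middle a yellow handle bar 22 mm wide (x), 50 long (y), 30 high (top 38 mm above the underside). Origin: centre of underside, z up. Lies flat on the bench at the start. About 160 g. May be turned end for end.
- tape_measure: yellow-and-black tape measure, 74 x 76 x 36 mm, lying near the front of the bench; origin: centre of its underside. A bystander. The front strip of bench between it and the try square (around x 0.41, y -0.20 m from the robot base) is free at every start.
- try_square: try square with a wooden stock and a steel blade, 105 x 170 x 19 mm, lying flat on the bench; origin: centre of its underside. A bystander.
- pencil: red pencil, 186 mm long, 8 mm thick, lying on the bench along its y axis; origin: centre of its underside. A bystander.

How it is judged:
At the end, for the whole second after the job is handed in: Each plate lies flat in its own jig (dark in blue, light in yellow), within 4 mm of touching both fences and parallel to them within 0.05 rad; the template of the jig's colour lies flat on it, within 5 mm of touching both fences and parallel within 0.05 rad; all at rest (x of long_plate in the frame of long_jig between -0.004 and 0.004 m and y of long_plate in the frame of long_jig between -0.004 and 0.004 m and z of long_plate in the frame of long_jig between 0.014 and 0.022 m and angle between the y axis of each of long_plate, long_template and the y axis of long_jig, either way round below 0.05 rad and angle between each of long_plate, short_plate, long_template, short_template's own z axis and vertical below 0.05 rad and linear speed of each of long_plate, short_plate, long_template, short_template below 0.02 m/s and x of short_plate in the frame of short_jig between -0.004 and 0.004 m and y of short_plate in the frame of short_jig between -0.004 and 0.004 m and z of short_plate in the frame of short_jig between 0.014 and 0.022 m and angle between the y axis of each of short_plate, short_template and the y axis of short_jig, either way round below 0.05 rad and x of long_template in the frame of long_jig between -0.005 and 0.005 m and y of long_template in the frame of long_jig between -0.005 and 0.005 m and z of long_template in the frame of long_jig between 0.03 and 0.038 m and x of short_template in the frame of short_jig between -0.005 and 0.005 m and y of short_template in the frame of short_jig between -0.005 and 0.005 m and z of short_template in the frame of short_jig between 0.03 and 0.038 m).
It fails at once if the tape measure is moved by more than 20 mm (distance of tape_measure from where it was at the start of the episode above 0.02 m).
It fails at once if the try square is moved by more than 20 mm (distance of try_square from where it was at the start of the episode above 0.02 m).
It fails at once if the pencil is moved by more than 20 mm (distance of pencil from where it was at the start of the episode above 0.02 m).
It also fails if it takes over 128 s, if anything falls off the work surface, if the arm or the gripper's body presses on something with over 40 N, if the wrist force passes 120 N, or if a joint passes its speed limit or range.

## Working session

There is one attempt and no reset: what is moved stays moved. The work goes in short steps, Python scripts to look and compute and a shell command to move; the robot and the scene stay as the last step left them, time stands still between calls to the robot, and variables do not carry over. Pictures are saved under pics/ and viewed, and the job is handed in when it is done.

```bash
mkdir -p pics; cat > h.py <<'E'
import numpy as np, cv2
from cell import arm, get_image, camera_model
from scipy.spatial.transform import Rotation as R
def snap(n,f):
    im=get_image(n); cv2.imwrite('pics/'+f,im[:,:,::-1]); return im
E
python3 - <<'E'
from h import *
s=arm.observe(); print(s)
for n in ['scene','top','wrist']:
    print(n,camera_model(n)); snap(n,n+'0.png')
E
```

```text
{'clock': 0.0, 'joints': array([-1.26960342,  0.43519253,  0.0249981 ,  1.57411771, -0.01160133,
        1.13398635, -0.07510035]), 'dq': array([ 1.43739789e-03, -7.66088137e-05, -6.14249898e-04,  7.81141055e-04,
        4.09096806e-04, -4.88677043e-04, -2.41383621e-04]), 'joint_efforts': array([-1.11401264e-04, -6.67860460e+01,  9.84923691e-01, -3.14458573e+01,
       -6.05470547e-02,  4.24977124e-02,  1.34865682e-04]), 'position': array([0.24551509, 0.57449593, 0.40395599]), 'ee_rot': array([-6.30087308e-01, -3.07758983e+00,  2.43489858e-03]), 'force': array([0.60385142, 0.09779831, 0.08529507]), 'ft_torque': array([-0.02642297,  0.00187726, -0.06366537]), 'width': 1.0020702224897902}
scene {'fx': 437.3032831912719, 'fy': 437.3032831912719, 'cx': 322.3519313775436, 'cy': 233.24024478719963, 'position': array([0.8481344 , 0.70105665, 0.8718078 ]), 'orientation': array([-0.56330702, -2.73280585,  1.08194583])}
top {'fx': 585.740112974067, 'fy': 585.740112974067, 'cx': 305.85046177663065, 'cy': 244.8442867134528, 'position': array([ 0.31155577, -0.01895911,  1.30471233]), 'orientation': array([-2.13047578,  2.12767239, -0.17970175])}
wrist {'fx': 407.45926311891895, 'fy': 407.45926311891895, 'cx': 322.4859860200107, 'cy': 240.55891829272724, 'T_tool_cam': array([[-5.15978342e-04, -9.62477033e-01, -2.71362662e-01,
         7.29804303e-02],
       [ 9.99999762e-01, -3.72106127e-04, -5.81637195e-04,
        -7.06923930e-04],
       [ 4.58836732e-04, -2.71362897e-01,  9.62476996e-01,
         1.97896606e-02],
       [ 0.00000000e+00,  0.00000000e+00,  0.00000000e+00,
         1.00000000e+00]])}
```

View pics/top0.png

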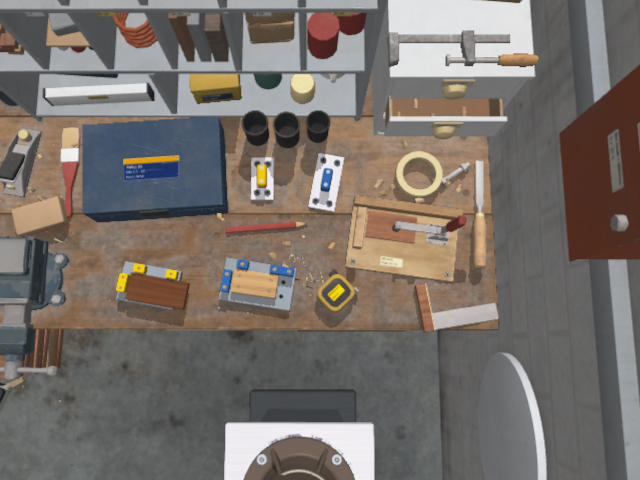

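View pics/scene0.png

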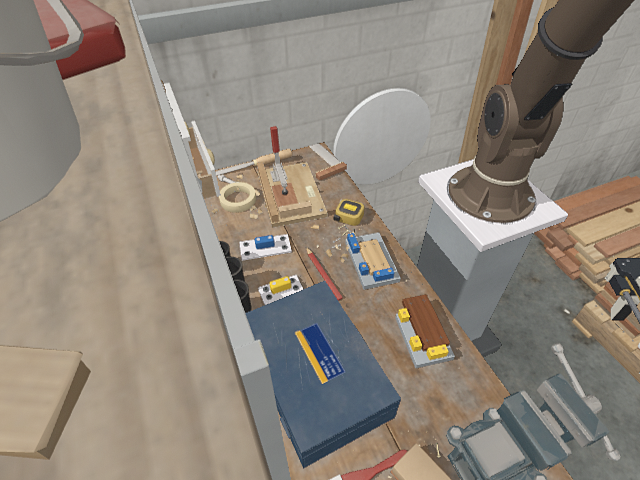

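View pics/wrist0.png

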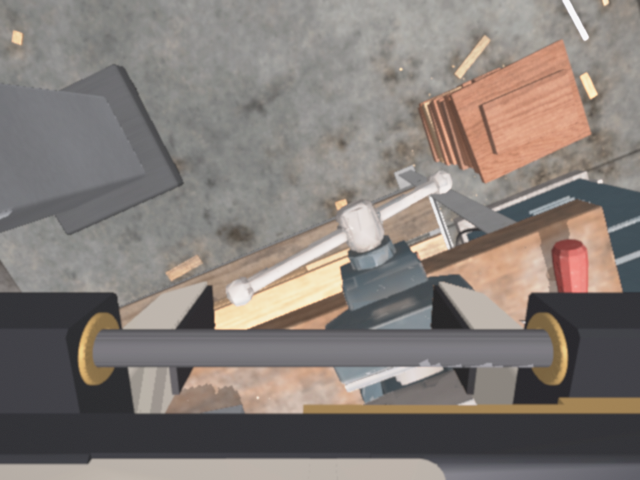

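The top view shows the yellow jig with the dark plate near (155,288) and the blue jig with the light plate near (257,286). The yellow template is near (262,178) and the blue one near (326,182). The tape is at (336,292), the square at (455,312) and the pencil at (265,228). I'll enlarge the crops next.

```bash
python3 - <<'E'
import cv2
im=cv2.imread('pics/top0.png')
for n,(x,y,w,h) in {'j':(105,250,200,70),'t':(235,145,120,80)}.items():
    k=800//w if w>120 else 6
    c=cv2.resize(im[y:y+h,x:x+w],None,fx=k,fy=k,interpolation=cv2.INTER_CUBIC)
    for i in range(0,w,10): cv2.putText(c,str(x+i),(i*k,8),0,.3,(255,255,255),1); cv2.line(c,(i*k,8),(i*k,14),(255,255,255),1)
    for i in range(0,h,10): cv2.putText(c,str(y+i),(0,i*k+4),0,.3,(255,255,255),1)
    cv2.imwrite(f'pics/crop_{n}.png',c)
E
```

```text
(no output)
```

View pics/crop_j.png

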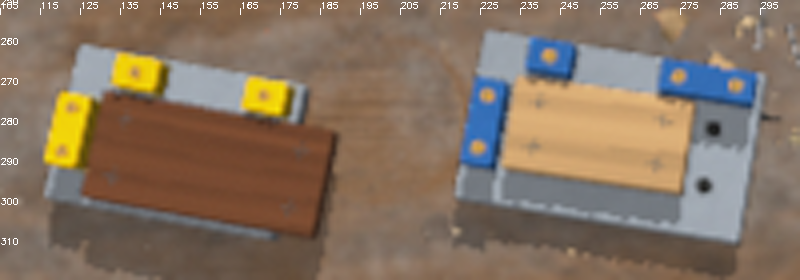

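View pics/crop_t.png

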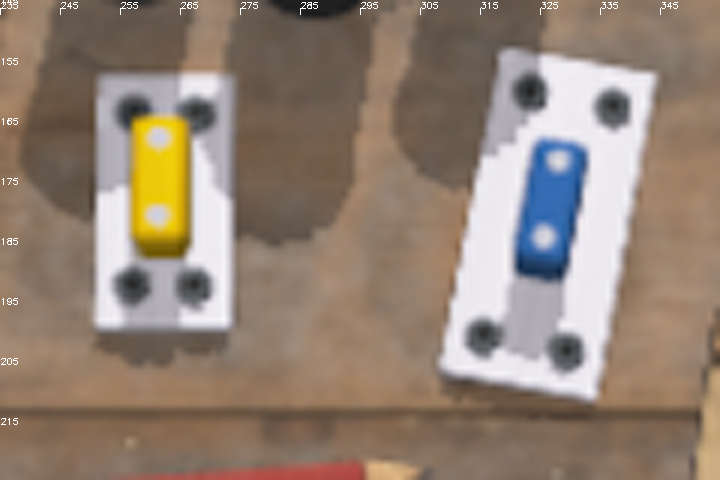

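```bash
cat >> h.py <<'E'
from scipy.optimize import least_squares
def campose(n,s=None):
    c=camera_model(n)
    if n!='wrist': T=np.eye(4); T[:3,:3]=R.from_rotvec(c['orientation']).as_matrix(); T[:3,3]=c['position']; return c,T
    W=np.eye(4); W[:3,:3]=R.from_rotvec(s['ee_rot']).as_matrix(); W[:3,3]=s['position']
    return c,W@np.array(c['T_tool_cam'])
def p2w(n,uv,z,s=None):
    c,T=campose(n,s); d=T[:3,:3]@np.array([(uv[0]-c['cx'])/c['fx'],(uv[1]-c['cy'])/c['fy'],1])
    return T[:3,3]+d*(z-T[2,3])/d[2]
def fit(n,uvs,local,z,s=None):
    """fit x,y,yaw of local pts (mm,2d) to pixels at height z (m; scalar or list)"""
    zz=np.broadcast_to(z,len(uvs))
    P=np.array([p2w(n,u,a,s)[:2]*1000 for u,a in zip(uvs,zz)]); L=np.array(local,float)
    def f(p): 
        c,q=np.cos(p[2]),np.sin(p[2]); return (L@np.array([[c,q],[-q,c]])+p[:2]-P).ravel()
    d=P[1]-P[0];e=L[1]-L[0]
    r=least_squares(f,[*P.mean(0),np.arctan2(d[1],d[0])-np.arctan2(e[1],e[0])])
    return r.x,np.abs(r.fun).max()
def box(w,h): return [(w/2,h/2),(-w/2,h/2),(-w/2,-h/2),(w/2,-h/2)]
E
python3 - <<'E'
from h import *
def o(name,r): print(name,np.round(r[0],3),'res',round(r[1],1))
o('long_jig',fit('top',[(226.75,257.5),(219.5,299.5),(289.5,310.5),(295.75,268)],[(51,86),(-44,86),(-44,-73),(51,-73)],.018))
o('short_jig',fit('top',[(125.5,261.25),(116.25,299),(181.5,271.5)],[(47,71),(-40,71),(47,-58)],.018))
o('long_plate',fit('top',[(130.75,273.25),(125.75,299.25),(184,309.25),(189,283)],box(60,130),.034))
o('short_plate',fit('top',[(233.75,268.5),(230,291.5),(275.5,298),(278.25,275.75)],box(52,100),.034))
# templates: order TL,BL,BR,TR ; take y axis= up (world +x): local +y up, +x right
b=lambda w,h:[(-w/2,h/2),(-w/2,-h/2),(w/2,-h/2),(w/2,h/2)]
o('short_t',fit('top',[(251.2,157.2),(250.8,199.5),(273.7,200),(274,157.3)],b(52,100),.008))
o('long_t',fit('top',[(318.7,153),(308.3,206.3),(334.7,211.5),(344.5,157.2)],b(60,130),.008))
for n,uv in dict(tape=(336,292),sq_stock1=(418,284),sq_st2=(430,330),pen1=(226,230),pen2=(305,226),front=(330,329)).items(): print(n,np.round(p2w('top',uv,.0)*1000))
E
```

```text
long_jig [ 4.44583e+02  8.67950e+01 -1.50000e-01] res 2.2
short_jig [ 4.40439e+02  3.26856e+02 -1.84000e-01] res 1.0
long_plate [ 4.30897e+02  3.09680e+02 -1.62000e-01] res 1.4
short_plate [ 4.48034e+02  9.89020e+01 -1.45000e-01] res 1.7
short_t [692.602  86.861  -1.568] res 1.1
long_t [684.561 -60.222   4.529] res 0.7
tape [433. -80.   0.]
sq_stock1 [ 451. -264.    0.]
sq_st2 [ 349. -287.    0.]
pen1 [573. 169.   0.]
pen2 [583. -11.   0.]
front [351. -67.   0.]
```

```bash
cat >> h.py <<'E'
def go(x,y,z,yaw):
    """print tool-frame shift (mm) and rz to reach TCP x,y,z (m) tool down with tool y at yaw"""
    s=arm.observe(); Rc=R.from_rotvec(s['ee_rot'])
    ty=np.array([np.cos(yaw),np.sin(yaw),0]); tz=np.array([0,0,-1.]); tx=np.cross(ty,tz)
    best=None
    Rt=R.from_matrix(np.array([tx,ty,tz]).T)
    d=Rc.inv().apply(np.array([x,y,z])-s['position'])*1000; rv=(Rc.inv()*Rt).as_rotvec()
    a=np.arctan2(Rc.as_matrix()[1,1],Rc.as_matrix()[0,1])
    print('shift',np.round(d,1),'rot',np.round(rv,3),'| now',np.round(s['position']*1000,1),'yaw',round(a,3),'F',np.round(s['force'],1),'w',round(s['width']*92,1),'q7',round(s['joints'][6],2),'t',round(s['clock'],2),'rows',int(max(np.ceil(np.linalg.norm(d)/62.5),np.ceil(np.linalg.norm(rv)/.186)))+1)
E
python3 -c "
from h import *
go(.427,.255,.36,-.184)"
```

```text
shift [-292.4 -222.5   44.4] rot [-1.000e-03  1.000e-03  1.351e+00] | now [245.5 574.6 404.1] yaw 1.167 F [ 0.7  0.1 -0.2] w 91.8 q7 -0.08 t 0.15 rows 9
```

```bash
R='[-292.4,-222.5,44.4,0,0,1.351,-1]'; python3 -m pendant '[[[-292,-223,44,0,0,1.35,-1],[-292,-223,44,0,0,1.35,-1],[-292,-223,44,0,0,1.35,-1],[-292,-223,44,0,0,1.35,-1],[-292,-223,44,0,0,1.35,-1],[-292,-223,44,0,0,1.35,-1],[-292,-223,44,0,0,1.35,-1],[-292,-223,44,0,0,1.35,-1],[-292,-223,44,0,0,1.35,-1],[-292,-223,44,0,0,1.35,-1],[-292,-223,44,0,0,1.35,-1]]]' 30
python3 - <<'E'
from h import *
import json
s=arm.observe(); im=snap('wrist','w1.png'); np.savez('s1.npz',**s)
go(.434,.015,.36,-.15)
E
```

```text
clock: 1.52
position: [0.4263, 0.2553, 0.3608]
ee_rot: [-2.413, -2.012, -0.0]
force: [0.5, -0.2, -0.3]
width: 1.001
shift [-234.9   50.9    0.7] rot [-0.    -0.    -0.031] | now [426.3 255.2 360.7] yaw -0.181 F [-0.6  0.3 -0.1] w 91.9 q7 -0.68 t 1.57 rows 5
```

View pics/w1.png

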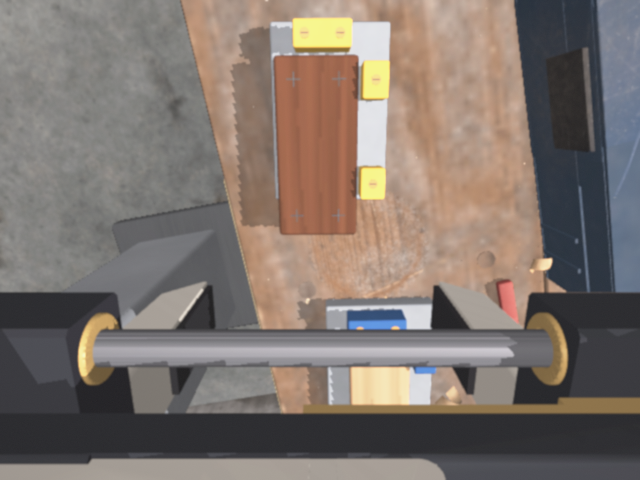

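The wrist view shows the yellow jig: deck corners near (270,23) and (390,23), and the dark plate from (275,56) to (357,234). Next is the same view over the blue jig.

```bash
python3 -m pendant '[[[-235,51,0,0,0,-0.031,-1],[-235,51,0,0,0,-0.031,-1],[-235,51,0,0,0,-0.031,-1],[-235,51,0,0,0,-0.031,-1],[-235,51,0,0,0,-0.031,-1],[-235,51,0,0,0,-0.031,-1]]]'
python3 - <<'E'
from h import *
s=arm.observe(); im=snap('wrist','w2.png'); np.savez('s2.npz',**s)
for n,f,(x,y,w,h) in [('a','w1.png',(240,5,170,245)),('b','w2.png',(230,5,200,285))]:
    im=cv2.imread('pics/'+f); k=3 if n=='a' else 2.8
    k=600/h if h>250 else 3
    c=cv2.resize(im[y:y+h,x:x+w],None,fx=k,fy=k,interpolation=cv2.INTER_CUBIC)
    k0=k; 
    if c.shape[0]>600: 
        k0=600/h; c=cv2.resize(im[y:y+h,x:x+w],None,fx=k0,fy=k0,interpolation=cv2.INTER_CUBIC)
    for i in range(0,w,20): cv2.putText(c,str(x+i),(int(i*k0),8),0,.3,(0,0,0),1); cv2.line(c,(int(i*k0),8),(int(i*k0),14),(0,0,0),1)
    for i in range(0,h,20): cv2.putText(c,str(y+i),(0,int(i*k0)+4),0,.3,(0,0,0),1); 
    print(n,k0); cv2.imwrite(f'pics/c_{n}.png',c)
E
```

```text
clock: 2.33
position: [0.4339, 0.0151, 0.3608]
ee_rot: [-2.383, -2.046, -0.001]
force: [-0.6, 1.2, -0.6]
width: 1.002
a 2.4489795918367347
b 2.1052631578947367
```

View pics/c_a.png

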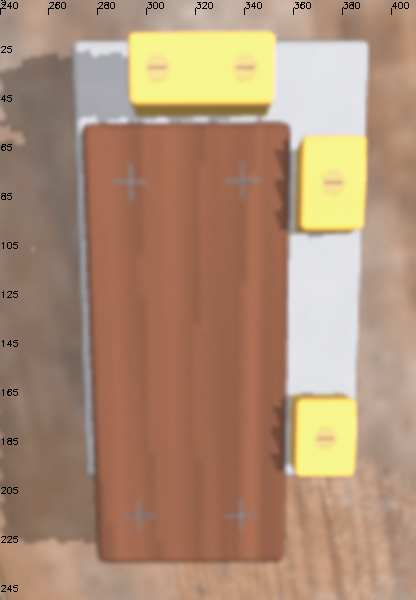

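View pics/c_b.png

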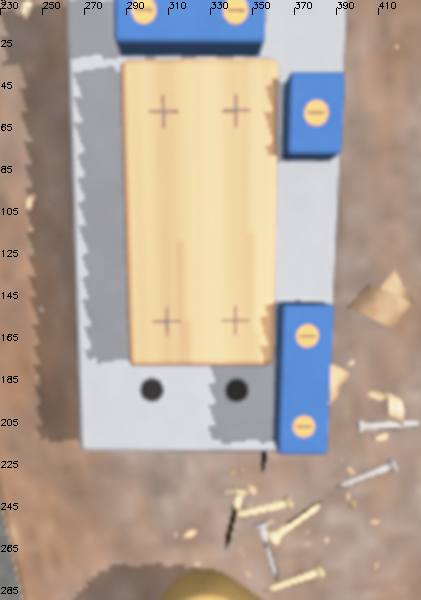

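```bash
cat >> h.py <<'E'
def crop2px(pts,k,ox,oy): return [((u+.5)/k-.5+ox,(v+.5)/k-.5+oy) for u,v in pts]
E
python3 - <<'E'
from h import *
def jf(J,p): # world->jig frame mm
    c,q=np.cos(J[2]),np.sin(J[2]); d=np.array(p[:2])-J[:2]; return np.array([c*d[0]+q*d[1],-q*d[0]+c*d[1]])
for nm,f,k,o,posts,pl,deck,dl,plate,pd,endf in [
 ('short','s1.npz',2.449,(240,5),[(300,229),(364,230),(296,397),(356,396),(292,474),(353,475)],[(26,17),(44,17),(26,-31),(44,-31),(26,-58),(44,-58)],[(75,42),(368,41),(90,474)],[(-40,71),(47,71),(-40,-58)],[(290,124),(84,124),(98,560),(284,561)],(60,130),[(129,102),(272,102)]),
 ('long','s2.npz',2.105,(230,5),[(286,152),(339,153),(281,304),(333,306),(277,452),(327,452)],[(30,32),(48,32),(30,-16),(48,-16),(30,-73),(48,-73)],[(84,449)],[(-44,-73)],[(277,59),(122,59),(131,364),(273,363)],(52,100),[(117,42),(261,43)])]:
    s=dict(np.load(f))
    px=crop2px(posts+deck,k,*o)
    J,r=fit('wrist',px,pl+dl,[.04]*6+[.018]*len(deck),s); print(nm,'jig',np.round(J,3),'res',round(r,1))
    print(' endfence y:',[np.round(jf(J,p2w('wrist',u,.04,s)*1000),1) for u in crop2px(endf,k,*o)])
    P,r=fit('wrist',crop2px(plate,k,*o),box(*pd),.034,s); print(' plate in it',np.round(P,3),round(r,1),'local',np.round(jf(J,P),1),round(P[2]-J[2],3))
    # grip point = notch centre
    g=(0,-7) if nm=='short' else (0,8)
E
```

```text
short jig [ 4.41402e+02  3.28430e+02 -1.76000e-01] res 3.6
 endfence y: [array([-22. ,  49.4]), array([17.5, 49.2])]
 plate in it [ 4.32035e+02  3.10514e+02 -1.77000e-01] 1.2 local [ -6.1 -19.3] -0.001
long jig [ 4.44442e+02  8.78990e+01 -1.47000e-01] res 3.4
 endfence y: [array([-24. ,  63.9]), array([21.7, 63.3])]
 plate in it [ 4.48452e+02  9.81430e+01 -1.43000e-01] 1.0 local [ 2.5 10.7] 0.003
```

```bash
python3 - <<'E'
from h import *
def jf(J,p):
    c,q=np.cos(J[2]),np.sin(J[2]); d=np.array(p[:2])-J[:2]; return np.array([c*d[0]+q*d[1],-q*d[0]+c*d[1]])
for J,f,k,o,pts,z in [((441.4,328.43,-.176),'s1.npz',2.449,(240,5),[(300,229),(364,230),(296,397),(356,396),(292,474),(353,475)],.04),((441.4,328.43,-.176),'s1.npz',2.449,(240,5),[(75,42),(368,41),(90,474)],.018),
 ((444.44,87.9,-.147),'s2.npz',2.105,(230,5),[(286,152),(339,153),(281,304),(333,306),(277,452),(327,452)],.04),((444.44,87.9,-.147),'s2.npz',2.105,(230,5),[(84,449)],.018)]:
    s=dict(np.load(f)); print([np.round(jf(J,p2w('wrist',u,z,s)*1000),1) for u in crop2px(pts,k,*o)])
E
```

```text
[array([25.9, 16. ]), array([44.2, 15.6]), array([ 25.8, -31.4]), array([ 43.6, -31.2]), array([ 25. , -54.6]), array([ 43.6, -55. ])]
[array([-38.8,  69.3]), array([46.7, 69.1]), array([-39., -58.])]
[array([30.4, 31. ]), array([47.8, 30.6]), array([ 29.8, -17.7]), array([ 47.7, -18.4]), array([ 29.5, -69.6]), array([ 47.5, -69.7])]
[array([-42.7, -73.1])]
```

```bash
cat >> h.py <<'E'
JS=(.4412,.3275,-.177); JL=(.4442,.0864,-.146)
def loc(J,x,y):
    c,q=np.cos(J[2]),np.sin(J[2]); return J[0]+(c*x-q*y)/1000, J[1]+(q*x+c*y)/1000
def golo(J,x,y,z,dyaw=0): go(*loc(J,x,y),z,J[2]+dyaw)
def inloc(J):
    s=arm.observe(); p=s['position']; c,q=np.cos(J[2]),np.sin(J[2]); d=(p[:2]-np.array(J[:2]))*1000
    a=R.from_rotvec(s['ee_rot']).as_matrix(); print('local',np.round([c*d[0]+q*d[1],-q*d[0]+c*d[1]],1),'z',round(p[2]*1000,1),'dyaw',round(np.arctan2(a[1,1],a[0,1])-J[2],3),'F jig',np.round([c*s['force'][0]+q*s['force'][1],-q*s['force'][0]+c*s['force'][1],s['force'][2]],1),'w',round(s['width']*92,1),'t',round(s['clock'],2))
E
python3 -c "
from h import *
golo(JL,2.5,8,.199)"
```

```text
shift [ 79.4   2.1 161.7] rot [-0.    -0.    -0.004] | now [433.9  15.7 360.7] yaw -0.15 F [-0.   0.8  0. ] w 92.0 q7 -0.17 t 2.38 rows 4
```

```bash
python3 -m pendant '[[[40,1,40,0,0,-0.004,-1],[79,2,80,0,0,-0.004,-1],[79,2,110,0,0,-0.004,-1],[79,2,145,0,0,-0.004,-1],[79,2,161,0,0,-0.004,-1],[79,2,161,0,0,-0.004,-1],[79,2,161,0,0,-0.004,-1]]]' 25
python3 - <<'E'
from h import *
inloc(JL); s=arm.observe(); im=snap('wrist','w3.png'); snap('scene','sc3.png')
E
```

```text
clock: 3.25
position: [0.4479, 0.0932, 0.2002]
ee_rot: [-2.378, -2.053, -0.001]
force: [-0.2, -0.4, 1.0]
width: 1.001
local [2.7 7.3] z 200.2 dyaw -0.001 F jig [-0.1 -0.4  1. ] w 92.1 t 3.25
```

View pics/w3.png

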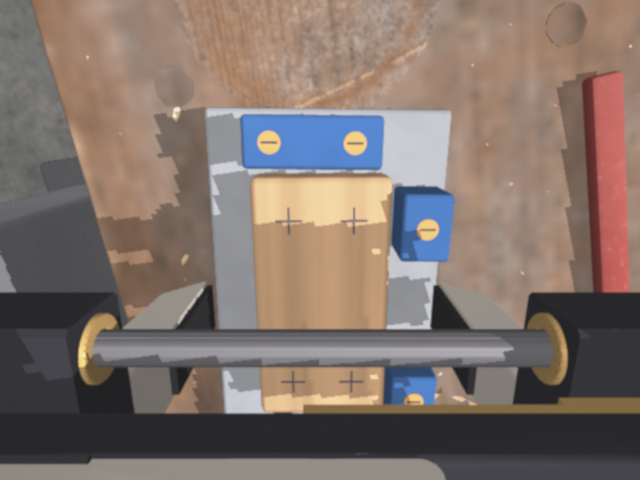

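The fingers straddle the light plate, and the right-hand one sits in the notch between the posts (rows 260–368). I'll close and lift.

```bash
python3 -m pendant '[[[0,0,0,0,0,0,1],[0,0,0,0,0,0,1],[0,0,0,0,0,0,1],[0,0,0,0,0,0,1],[0,0,0,0,0,0,1],[0,0,-20,0,0,0,1],[0,0,-60,0,0,0,1],[0,0,-60,0,0,0,1]]]' 25
python3 - <<'E'
from h import *
inloc(JL); go(.410,-.195,.25,0)
E
```

```text
clock: 4.35
position: [0.4487, 0.0925, 0.2617]
ee_rot: [2.379, 2.05, 0.006]
force: [0.6, 0.0, -1.1]
width: 0.563
local [3.5 6.7] z 261.7 dyaw -0.002 F jig [ 0.6  0.1 -1.1] w 51.8 t 4.35
shift [-290.1    4.2   11. ] rot [ 0.004 -0.002 -0.148] | now [448.7  92.5 261.7] yaw -0.148 F [ 0.6  0.  -1.1] w 51.8 q7 -0.19 t 4.35 rows 6
```

```bash
python3 -m pendant '[[[-60,1,0,0,0,-0.04,1],[-120,2,0,0,0,-0.08,1],[-180,3,0,0,0,-0.148,1],[-240,4,0,0,0,-0.148,1],[-295,5,0,0,0,-0.148,1],[-295,5,40,0,0,-0.148,1],[-295,5,70,0,0,-0.148,1],[-295,5,78,0,0,-0.148,1],[-295,5,79,0,0,-0.148,1]]]'
python3 - <<'E'
from h import *
go(.410,-.200,.183,0); snap('wrist','w4.png')
E
```

```text
clock: 5.48
position: [0.4086, -0.2002, 0.1803]
ee_rot: [-2.221, -2.22, 0.001]
force: [-1.1, -0.4, -1.4]
width: 0.564
shift [ 0.2  1.4 -2.7] rot [-0.002 -0.001 -0.001] | now [ 408.6 -200.2  180.3] yaw -0.001 F [-1.1 -0.4 -1.4] w 51.9 q7 0.71 t 5.47 rows 2
```

View pics/w4.png

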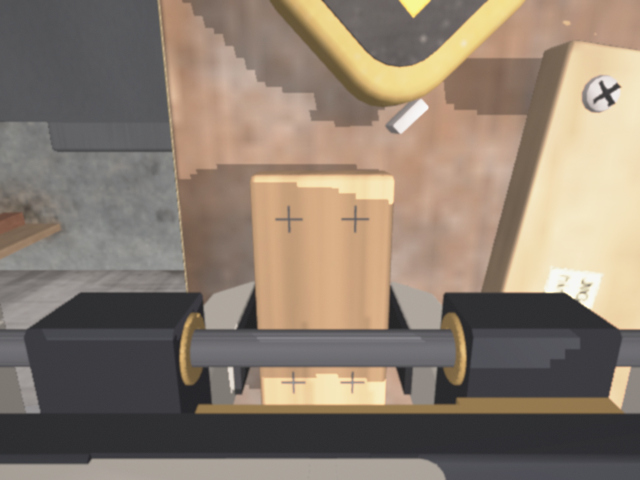

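```bash
python3 -m pendant '[[[0,0,0,0,0,0,-1],[0,0,0,0,0,0,-1],[0,0,0,0,0,0,-1],[0,0,-50,0,0,0,-1],[0,0,-100,0,0,0,-1],[0,0,-100,0,0,0,-1]]]'
python3 - <<'E'
from h import *
golo(JS,-6.1,-8,.199); s=arm.observe(); im=snap('wrist','w5.png'); np.savez('s5.npz',**s)
E
```

```text
clock: 6.28
position: [0.4103, -0.2007, 0.2838]
ee_rot: [2.217, 2.218, 0.005]
force: [0.8, 0.5, -1.5]
width: 1.0
shift [521.5  23.   84.2] rot [0.006 0.001 0.177] | now [ 410.3 -200.7  283.8] yaw 0.0 F [ 0.8  0.5 -1.5] w 92.0 q7 0.59 t 6.28 rows 10
```

View pics/w5.png

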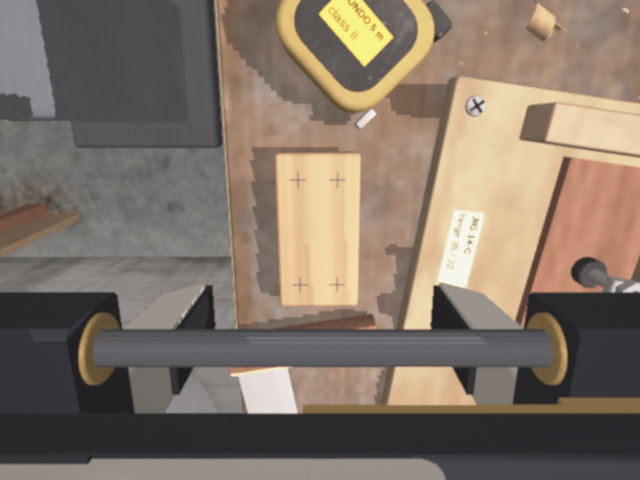

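```bash
python3 -m pendant '[[[60,3,0,0,0,0.02,-1],[120,6,0,0,0,0.04,-1],[180,9,0,0,0,0.06,-1],[240,12,0,0,0,0.08,-1],[300,14,0,0,0,0.1,-1],[360,17,0,0,0,0.12,-1],[420,19,0,0,0,0.14,-1],[480,21,0,0,0,0.16,-1],[522,23,0,0,0,0.177,-1],[522,23,30,0,0,0.177,-1],[522,23,65,0,0,0.177,-1],[522,23,80,0,0,0.177,-1],[522,23,81,0,0,0.177,-1]]]'
python3 - <<'E'
from h import *
inloc(JS); golo(JS,-6.1,-8,.199); s=arm.observe(); im=snap('wrist','w6.png')
E
```

```text
clock: 7.95
position: [0.4319, 0.3213, 0.1985]
ee_rot: [2.41, 2.016, -0.004]
force: [-0.1, -0.2, 1.4]
width: 1.003
local [-8.1 -7.7] z 198.5 dyaw -0.001 F jig [-0.1 -0.2  1.4] w 92.3 t 7.95
shift [-0.3  2.  -0.5] rot [-0.002  0.002 -0.001] | now [431.9 321.3 198.5] yaw -0.178 F [-0.1 -0.2  1.4] w 92.3 q7 -0.61 t 7.95 rows 2
```

View pics/w6.png

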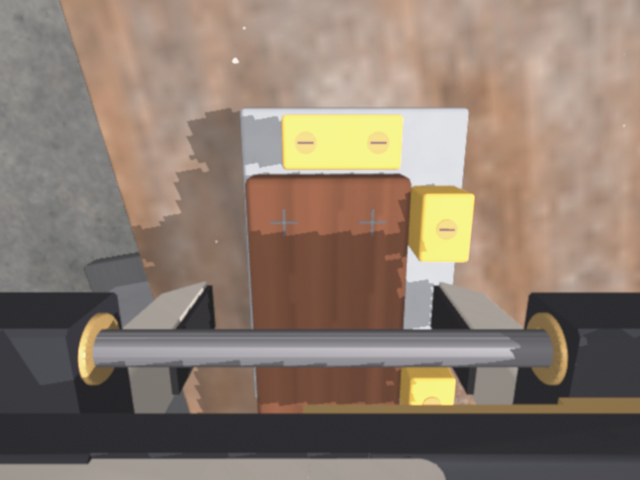

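```bash
python3 -m pendant '[[[0,1,0,0,0,0,1],[0,2,0,0,0,0,1],[0,2,0,0,0,0,1],[0,2,0,0,0,0,1],[0,2,0,0,0,0,1],[0,2,-20,0,0,0,1],[0,2,-60,0,0,0,1],[0,2,-60,0,0,0,1]]]' 30
python3 - <<'E'
from h import *
inloc(JS); golo(JL,-4,5,.21)
E
```

```text
clock: 9.0
position: [0.4351, 0.322, 0.262]
ee_rot: [-2.409, -2.016, -0.007]
force: [0.4, -0.4, -2.0]
width: 0.653
local [-5.1 -6.5] z 262.0 dyaw -0.0 F jig [ 0.4 -0.3 -2. ] w 60.0 t 9.0
shift [-225.6   46.2   51.3] rot [ 0.003 -0.004 -0.031] | now [435.1 322.  262. ] yaw -0.177 F [ 0.4 -0.4 -2. ] w 60.0 q7 -0.65 t 9.0 rows 5
```

```bash
python3 -m pendant '[[[-60,12,0,0,0,-0.01,1],[-120,24,0,0,0,-0.02,1],[-180,36,0,0,0,-0.031,1],[-226,46,0,0,0,-0.031,1],[-226,46,0,0,0,-0.031,1],[-226,46,25,0,0,-0.031,1],[-226,46,50,0,0,-0.031,1],[-226,46,51,0,0,-0.031,1]]]'
python3 - <<'E'
from h import *
inloc(JL); golo(JL,-4,5,.199); s=arm.observe(); im=snap('wrist','w7.png')
E
```

```text
clock: 10.0
position: [0.4388, 0.0915, 0.2071]
ee_rot: [-2.376, -2.053, 0.006]
force: [0.1, 0.5, -0.2]
width: 0.651
local [-6.1  4.3] z 207.1 dyaw 0.001 F jig [ 0.   0.5 -0.2] w 59.9 t 10.0
shift [0.7 2.1 8.1] rot [-0.003  0.002  0.001] | now [438.8  91.5 207.1] yaw -0.145 F [ 0.1  0.5 -0.2] w 59.9 q7 -0.15 t 10.0 rows 2
```

View pics/w7.png

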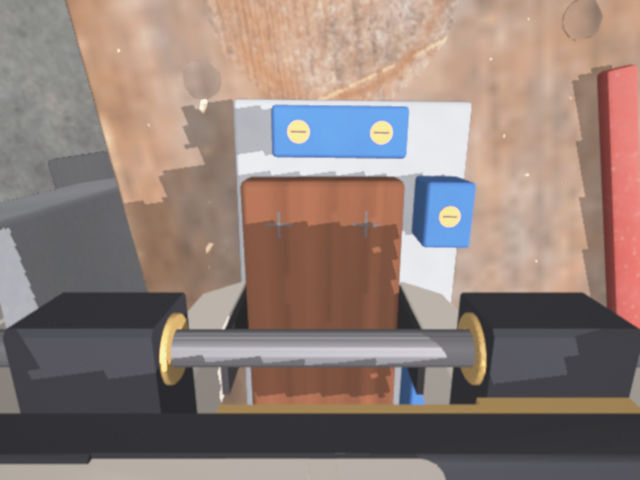

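```bash
python3 -m pendant '[[[0,0,4,0,0,0,1],[0,0,7,0,0,0,1],[0,0,7,0,0,0,1],[0,2,7,0,0,0,1],[0,4,7,0,0,0,1],[0,5,7,0,0,0,1],[0,6,7,0,0,0,1],[0,6,7,0,0,0,1]]]'
python3 - <<'E'
from h import *
inloc(JL)
E
python3 -m pendant '[[[2,0,0,0,0,0,1],[4,0,0,0,0,0,1],[5,0,0,0,0,0,1],[6,0,0,0,0,0,1],[6,0,0,0,0,0,1]]]'
python3 - <<'E'
from h import *
inloc(JL); im=snap('wrist','w8.png')
E
```

```text
clock: 11.05
position: [0.4449, 0.0902, 0.2015]
ee_rot: [-2.377, -2.053, 0.002]
force: [-4.2, 3.1, 1.0]
width: 0.651
local [0.2 3.9] z 201.5 dyaw -0.0 F jig [-4.6  2.4  1. ] w 59.9 t 11.05
clock: 11.68
position: [0.4458, 0.0954, 0.2014]
ee_rot: [-2.378, -2.052, 0.003]
force: [-5.1, -2.3, -0.5]
width: 0.651
local [0.3 9.1] z 201.4 dyaw -0.001 F jig [-4.7 -3.  -0.5] w 59.9 t 11.68
```

View pics/w8.png

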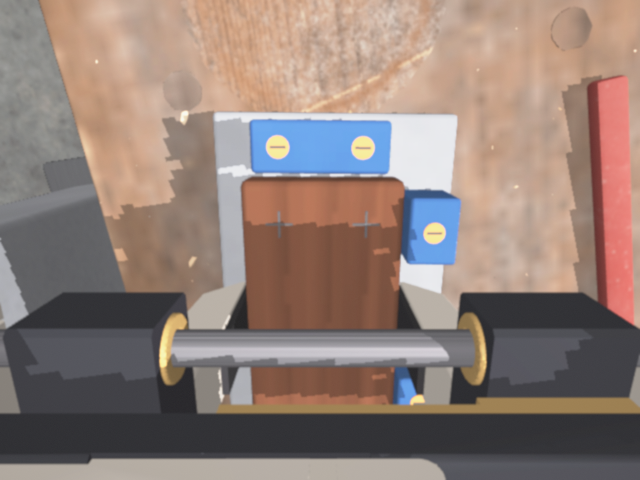

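```bash
python3 -m pendant '[[[1,0,0,0,0,0,1],[2,0,0,0,0,0,1],[3,0.5,1,0,0,0,1],[3,0.5,2,0,0,0,1],[3,0.5,2,0,0,0,1]]]'
python3 - <<'E'
from h import *
inloc(JL)
E
```

```text
clock: 12.35
position: [0.4464, 0.098, 0.2]
ee_rot: [-2.378, -2.051, 0.004]
force: [-8.7, -3.8, 13.5]
width: 0.652
local [ 0.5 11.8] z 200.0 dyaw -0.001 F jig [-8.1 -5.  13.5] w 59.9 t 12.35
```

```bash
python3 -m pendant '[[[0,0,-1,0,0,0,1],[1,0,-1,0,0,0,1],[2,0,-1,0,0,0,1],[3,0,-1,0,0,0,1],[3,0,-1,0,0,0,1]]]'
python3 - <<'E'
from h import *
inloc(JL); im=snap('wrist','w9.png')
c=cv2.imread('pics/w9.png')[90:290,200:480]; cv2.imwrite('pics/w9c.png',cv2.resize(c,None,fx=2.8,fy=2.8,interpolation=cv2.INTER_CUBIC))
E
```

```text
clock: 12.98
position: [0.4466, 0.0988, 0.2004]
ee_rot: [2.38, 2.049, -0.008]
force: [-7.0, -13.5, 5.7]
width: 0.653
local [ 0.6 12.6] z 200.4 dyaw -0.003 F jig [ -4.9 -14.4   5.7] w 60.0 t 12.97
```

View pics/w9c.png

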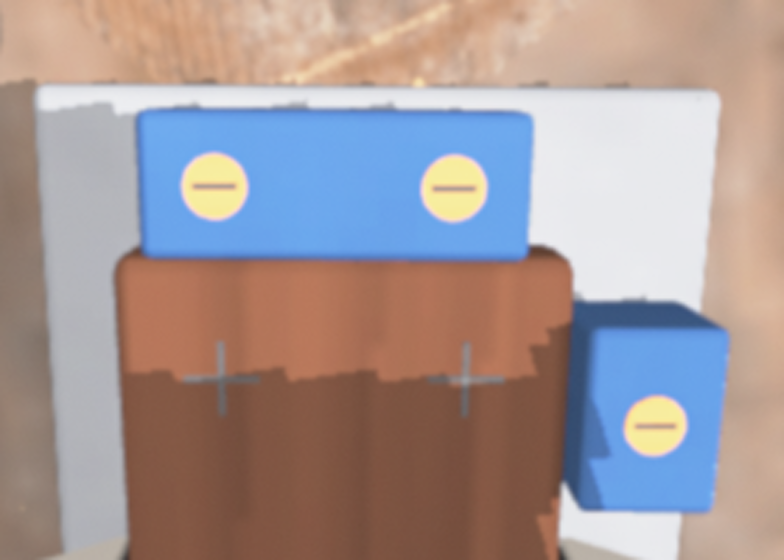

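The dark plate touches both fences, with about 14 N of reaction along y. I'll release it and check from above.

```bash
python3 -m pendant '[[[-1,0,-1,0,0,0,1],[-1,0,-1,0,0,0,-1],[-1,0,-1,0,0,0,-1],[-1,0,-1,0,0,0,-1],[-1,0,-1,0,0,0,-1],[-1,0,-50,0,0,0,-1],[-1,0,-110,0,0,0,-1],[-50,0,-160,0,0,0,-1],[-80,0,-160,0,0,0,-1],[-80,0,-160,0,0,0,-1]]]'
python3 - <<'E'
from h import *
inloc(JL); s=arm.observe(); im=snap('wrist','w10.png'); np.savez('s10.npz',**s)
c=cv2.imread('pics/w10.png')[0:290,220:480]; cv2.imwrite('pics/w10c.png',cv2.resize(c,None,fx=2,fy=2,interpolation=cv2.INTER_CUBIC))
# parked plate pose from s5/w5
s=dict(np.load('s5.npz'))
P,r=fit('wrist',[(361,153),(276,154),(281,306),(358,305)],box(52,100),.016,s); print(np.round(P,3),round(r,1))
E
```

```text
clock: 14.28
position: [0.4359, 0.0204, 0.3617]
ee_rot: [2.381, 2.048, 0.003]
force: [0.3, 0.1, -0.9]
width: 1.0
local [  1.4 -66.5] z 361.7 dyaw -0.004 F jig [ 0.3  0.1 -0.9] w 92.0 t 14.28
[ 409.655 -194.105   -6.278] 0.8
```

View pics/w10c.png

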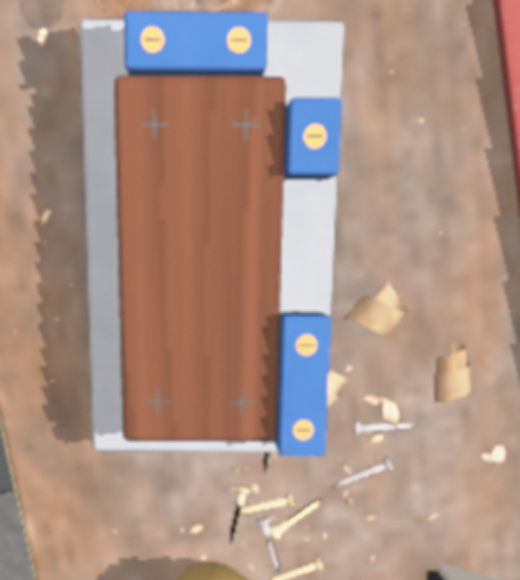

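```bash
cat >> h.py <<'E'
def jf(J,p): # J mm
    c,q=np.cos(J[2]),np.sin(J[2]); d=np.array(p[:2])-J[:2]; return np.array([c*d[0]+q*d[1],-q*d[0]+c*d[1]])
E
python3 - <<'E'
from h import *
s=dict(np.load('s10.npz'))
cp=lambda p: crop2px(p,2,220,0)
J=np.array([444.2,86.4,-.146])
P,r=fit('wrist',cp([(285,78),(116,78),(124,440),(281,439)]),box(60,130),.034,s)
print('plate',np.round(P,3),r,'loc',jf(J,P))
for n,u in zip(['30,32','48,32','30,-16','48,-16','y65','y65'],cp([(286,175),(338,176),(281,314),(330,315),(126,70),(266,71)])): print(n,np.round(jf(J,p2w('wrist',u,.04,s)*1000),1))
E
```

```text
plate [ 4.44863e+02  8.63060e+01 -1.46000e-01] 1.2249641304803163 loc [0.66955955 0.00339287]
30,32 [30.3 31.7]
48,32 [48.4 31.3]
30,-16 [ 29.5 -15.8]
48,-16 [ 47.4 -16.2]
y65 [-24.4  65.2]
y65 [22.8 64.7]
```

```bash
python3 -c "
from h import *
go(.410,-.2005,.182,.005)"
```

```text
shift [-224.1    6.9  178.9] rot [ 0.001 -0.001 -0.153] | now [436.1  22.  361.1] yaw -0.148 F [0.1 0.7 0.4] w 92.1 q7 -0.18 t 14.32 rows 6
```

```bash
python3 -m pendant '[[[-60,2,0,0,0,-0.05,-1],[-120,4,20,0,0,-0.1,-1],[-170,6,50,0,0,-0.153,-1],[-224,7,75,0,0,-0.153,-1],[-224,7,90,0,0,-0.153,-1],[-224,7,130,0,0,-0.153,-1],[-224,7,165,0,0,-0.153,-1],[-224,7,178,0,0,-0.153,-1],[-224,7,178,0,0,-0.153,-1],[-224,7,178,0,0,-0.153,-1]]]'
python3 - <<'E'
from h import *
go(.410,-.2005,.182,.005)
snap('wrist','w11.png')
E
```

```text
clock: 15.58
position: [0.4106, -0.1995, 0.1834]
ee_rot: [-2.213, -2.23, -0.001]
force: [-2.4, 0.8, 0.6]
width: 0.996
shift [-1.  -0.6  1.4] rot [ 0.    -0.001  0.002] | now [ 410.6 -199.5  183.4] yaw 0.007 F [-2.4  0.8  0.6] w 91.6 q7 0.82 t 15.57 rows 2
```

View pics/w11.png

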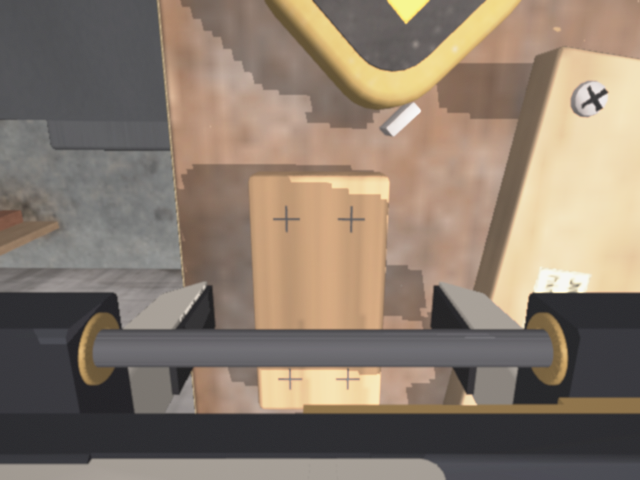

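```bash
python3 -m pendant '[[[0,0,1,0,0,0,1],[0,0,1,0,0,0,1],[0,0,1,0,0,0,1],[0,0,1,0,0,0,1],[0,0,1,0,0,0,1],[0,0,-30,0,0,0,1],[0,0,-80,0,0,0,1],[0,0,-80,0,0,0,1]]]' 25
python3 - <<'E'
from h import *
golo(JS,-5,-11,.214)
E
```

```text
clock: 16.62
position: [0.4115, -0.2005, 0.2653]
ee_rot: [2.211, 2.226, 0.004]
force: [1.2, -0.7, -2.2]
width: 0.564
shift [517.9  26.2  50.7] rot [0.005 0.001 0.184] | now [ 411.5 -200.5  265.3] yaw 0.007 F [ 1.2 -0.7 -2.2] w 51.9 q7 0.7 t 16.62 rows 10
```

```bash
python3 -m pendant '[[[60,3,0,0,0,0.02,1],[120,6,0,0,0,0.04,1],[180,9,0,0,0,0.06,1],[240,12,0,0,0,0.08,1],[300,15,0,0,0,0.1,1],[360,18,0,0,0,0.13,1],[420,21,0,0,0,0.16,1],[480,24,0,0,0,0.184,1],[518,26,0,0,0,0.184,1],[518,26,0,0,0,0.184,1],[518,26,25,0,0,0.184,1],[518,26,50,0,0,0.184,1],[518,26,50,0,0,0.184,1]]]'
python3 - <<'E'
from h import *
inloc(JS); golo(JS,-5,-11,.214); snap('wrist','w12.png')
E
```

```text
clock: 18.25
position: [0.4322, 0.3165, 0.2109]
ee_rot: [2.41, 2.014, -0.007]
force: [-0.7, 0.2, -0.1]
width: 0.567
local [ -6.9 -12.4] z 210.9 dyaw -0.002 F jig [-0.7  0.1 -0.1] w 52.1 t 18.25
shift [ 1.4  1.9 -3.1] rot [-0.003  0.004 -0.002] | now [432.2 316.5 210.9] yaw -0.179 F [-0.7  0.2 -0.1] w 52.1 q7 -0.46 t 18.25 rows 2
```

View pics/w12.png

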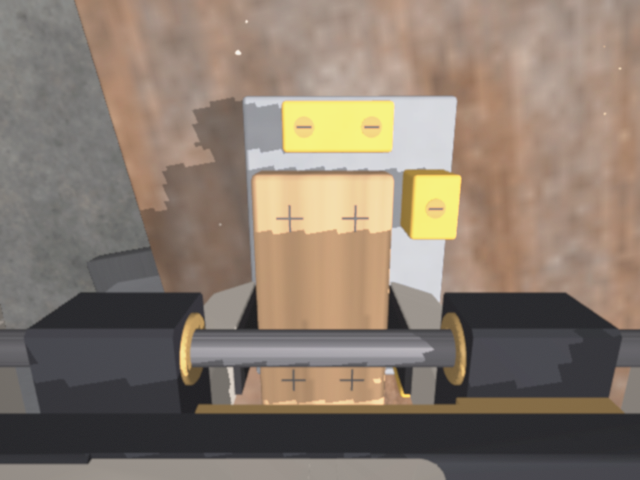

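```bash
python3 -m pendant '[[[0,0,5,0,0,0,1],[0,0,9,0,0,0,1],[0,0,9,0,0,0,1],[0,2,9,0,0,0,1],[0,4,9,0,0,0,1],[0,5,9,0,0,0,1],[0,6,9,0,0,0,1],[0,6,9,0,0,0,1]]]'
python3 -c "
from h import *
inloc(JS)"
python3 -m pendant '[[[2,0,0,0,0,0,1],[4,0,0,0,0,0,1],[5,0,0,0,0,0,1],[6,0,0,0,0,0,1],[6,0,0,0,0,0,1]]]'
python3 -c "
from h import *
inloc(JS)"
```

```text
clock: 19.3
position: [0.4389, 0.3172, 0.2038]
ee_rot: [2.409, 2.016, 0.0]
force: [0.3, -0.6, -0.4]
width: 0.567
local [ -0.4 -10.6] z 203.8 dyaw -0.0 F jig [ 0.4 -0.5 -0.4] w 52.2 t 19.3
clock: 19.92
position: [0.4397, 0.3221, 0.2035]
ee_rot: [2.41, 2.015, -0.003]
force: [-1.6, -5.5, 0.6]
width: 0.561
local [-0.5 -5.5] z 203.5 dyaw -0.001 F jig [-0.6 -5.7  0.6] w 51.6 t 19.93
```

```bash
python3 -m pendant '[[[0,0,1.5,0,0,0,1],[0,1,2.5,0,0,0,1],[0,2,2.5,0,0,0,1],[1,2.5,2.5,0,0,0,1],[1.5,2.5,2.5,0,0,0,1],[1.5,2.5,2.5,0,0,0,1]]]'
python3 -c "
from h import *
inloc(JS)
snap('wrist','w13.png')
c=cv2.imread('pics/w13.png')[90:290,200:480]; cv2.imwrite('pics/w13c.png',cv2.resize(c,None,fx=2.8,fy=2.8,interpolation=cv2.INTER_CUBIC))"
```

```text
clock: 20.68
position: [0.4411, 0.3223, 0.2006]
ee_rot: [-2.41, -2.015, 0.009]
force: [-7.4, -7.6, 4.2]
width: 0.563
local [ 0.8 -5.1] z 200.6 dyaw -0.001 F jig [-6.  -8.8  4.2] w 51.8 t 20.68
```

View pics/w13c.png

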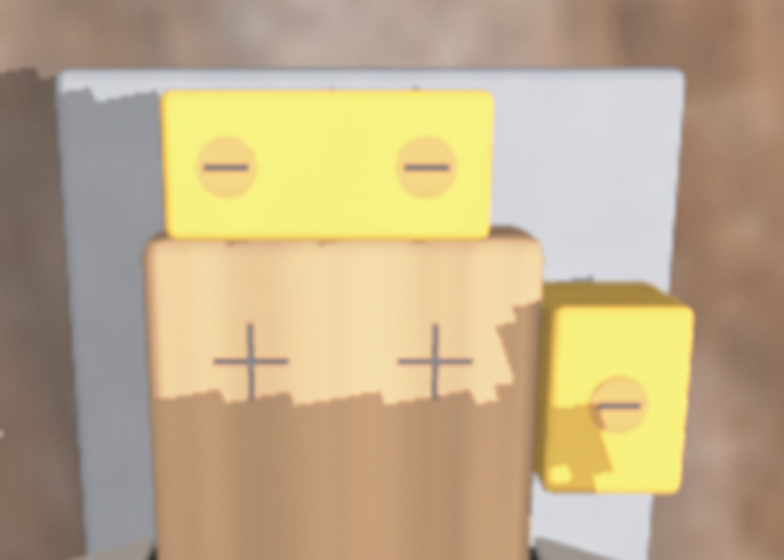

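Contact forces show the light plate touching both fences (6 N along x, 9 N along y). I'll release it and view it from above.

```bash
python3 -m pendant '[[[0,0,0,0,0,0,-1],[0,0,0,0,0,0,-1],[0,0,0,0,0,0,-1],[0,0,0,0,0,0,-1],[0,0,-50,0,0,0,-1],[0,0,-110,0,0,0,-1],[-50,0,-160,0,0,0,-1],[-65,0,-160,0,0,0,-1],[-65,0,-160,0,0,0,-1]]]'
python3 - <<'E'
from h import *
s=arm.observe(); im=snap('wrist','w14.png'); np.savez('s14.npz',**s)
c=cv2.imread('pics/w14.png')[0:290,220:480]; cv2.imwrite('pics/w14c.png',cv2.resize(c,None,fx=2,fy=2,interpolation=cv2.INTER_CUBIC))
# view pose over both templates: tool y along world +x? centre between
go(.69,-.06,.42,-.15)
E
```

```text
clock: 21.85
position: [0.4309, 0.2589, 0.3614]
ee_rot: [-2.41, -2.013, -0.001]
force: [-0.5, 1.7, -0.1]
width: 1.002
shift [-269.4  311.6  -59.6] rot [-0.001 -0.    -0.027] | now [430.8 260.2 360.7] yaw -0.177 F [-0.5  1.2  0.3] w 91.8 q7 -0.54 t 21.9 rows 8
```

View pics/w14c.png

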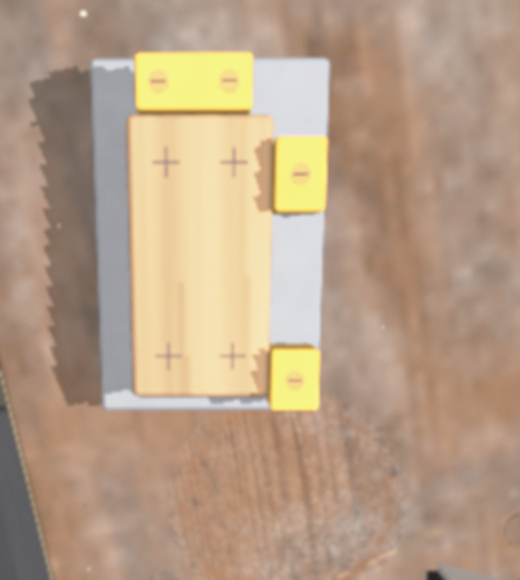

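```bash
python3 - <<'E'
from h import *
for u in [(388,135),(375,110),(37,110),(256,145),(256,112),(287,120)]:
    print(u,[np.round(p2w('top',u,z)*1000) for z in (0,.1,.2,.3)])
c,T=campose('scene')
for p in [(.69,.087,0),(.69,-.06,0),(.78,-.15,0),(.75,.1,0)]:
    q=T[:3,:3].T@(np.array(p)-T[:3,3]); print(p,q[:2]/q[2]*c['fx']+[c['cx'],c['cy']])
c=cv2.imread('pics/scene0.png')[120:330,150:360]; cv2.imwrite('pics/sc0c.png',cv2.resize(c,None,fx=2.8,fy=2.8,interpolation=cv2.INTER_CUBIC))
# check short plate
s=dict(np.load('s14.npz')); cp=lambda p: crop2px(p,2,220,0); J=np.array([441.2,327.5,-.177])
P,r=fit('wrist',cp([(272,115),(128,116),(135,396),(269,395)]),box(52,100),.034,s); print('short plate loc',jf(J,P),P[2]-J[2],r)
for n,u in zip(['26,17','44,17','26,-31','44,-31','y50','y50'],cp([(275,211),(326,212),(271,348),(320,348),(136,109),(252,109)])): print(n,np.round(jf(J,p2w('wrist',u,.04,s)*1000),1))
E
```

```text
(388, 135) [array([ 800., -204.,    0.]), array([ 763., -190.,  100.]), array([ 725., -176.,  200.]), array([ 688., -162.,  300.])]
(375, 110) [array([ 862., -175.,    0.]), array([ 820., -163.,  100.]), array([ 777., -151.,  200.]), array([ 735., -139.,  300.])]
(37, 110) [array([862., 622.,   0.]), array([820., 573., 100.]), array([778., 524., 200.]), array([735., 475., 300.])]
(256, 145) [array([776., 104.,   0.]), array([740.,  94., 100.]), array([704.,  85., 200.]), array([669.,  75., 300.])]
(256, 112) [array([857., 105.,   0.]), array([815.,  95., 100.]), array([773.,  86., 200.]), array([731.,  76., 300.])]
(287, 120) [array([837.,  32.,   0.]), array([797.,  28., 100.]), array([756.,  24., 200.]), array([716.,  20., 300.])]
(0.69, 0.087, 0) [282.19945692 290.78231336]
(0.69, -0.06, 0) [263.42958574 248.9778182 ]
(0.78, -0.15, 0) [221.53289221 235.92890737]
(0.75, 0.1, 0) [260.24604623 303.06556738]
short plate loc [ 0.25823761 -0.20590546] 0.0036853442219941523 1.0452111506257324
26,17 [26.4 17. ]
44,17 [44.3 16.7]
26,-31 [ 25.9 -30.8]
44,-31 [ 43.9 -30.8]
y50 [-21.7  50.2]
y50 [17.9 50.1]
```

View pics/sc0c.png

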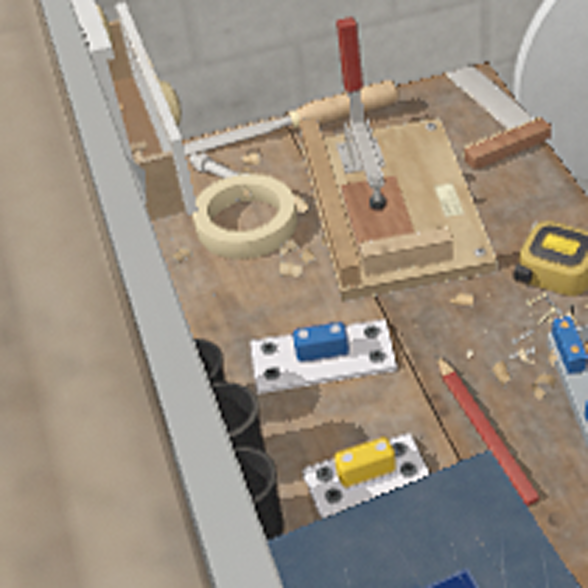

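```bash
python3 -m pendant '[[[-44,40,-40,0,0,-0.027,-1],[-90,80,-60,0,0,-0.027,-1],[-134,130,-60,0,0,-0.027,-1],[-180,180,-60,0,0,-0.027,-1],[-222,224,-60,0,0,-0.027,-1],[-250,270,-60,0,0,-0.027,-1],[-269,312,-60,0,0,-0.027,-1],[-269,312,-60,0,0,-0.027,-1],[-269,312,-60,0,0,-0.027,-1]]]'
python3 - <<'E'
from h import *
s=arm.observe(); im=snap('wrist','w15.png'); np.savez('s15.npz',**s); go(.69,-.06,.42,-.15)
E
```

```text
clock: 23.02
position: [0.6914, -0.0585, 0.4189]
ee_rot: [-2.379, -2.048, 0.003]
force: [-1.4, 0.5, -0.3]
width: 1.0
shift [-2.2 -0.7 -0.4] rot [-0.002 -0.001  0.002] | now [691.  -58.  419.6] yaw -0.148 F [-1.2 -0.1 -0.5] w 92.0 q7 0.19 t 23.07 rows 2
```

View pics/w15.png

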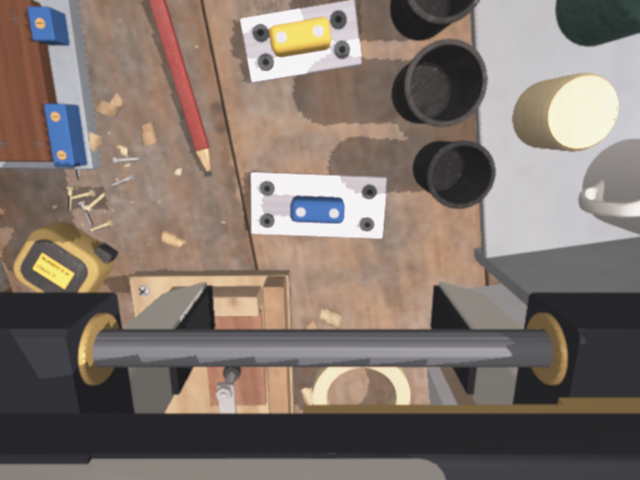

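```bash
python3 - <<'E'
import cv2
c=cv2.imread('pics/w15.png')[0:250,230:400]; cv2.imwrite('pics/w15c.png',cv2.resize(c,None,fx=2.4,fy=2.4,interpolation=cv2.INTER_CUBIC))
E
```

```text
(no output)
```

View pics/w15c.png

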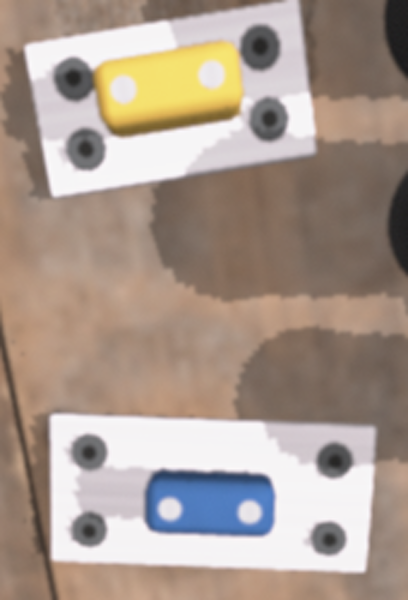

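```bash
python3 - <<'E'
from h import *
s=dict(np.load('s15.npz')); cp=lambda p: crop2px(p,2.4,230,0)
b=lambda w,h:[(-w/2,-h/2),(w/2,-h/2),(w/2,h/2),(-w/2,h/2)]
A,r=fit('wrist',cp([(26,44),(52,196),(316,152),(298,0)]),b(52,100),.008,s); print('short_t',np.round(A,3),r)
B,r=fit('wrist',cp([(50,413),(51,561),(366,572),(376,426)]),b(60,130),.008,s); print('long_t',np.round(B,3),r)
go(B[0]/1000,B[1]/1000,.30,B[2]%np.pi)
# handle screws z=.038
for u in cp([(123,89),(211,74),(170,508),(250,511)]): print(np.round(p2w('wrist',u,.038,s)*1000,1))
E
```

```text
short_t [693.129  86.326  -1.573] 0.7525004908753772
long_t [684.729 -60.388  -1.757] 0.41620127204140545
shift [ -3.4  -5.6 119.6] rot [-1.000e-03 -2.000e-03 -1.533e+00] | now [691.  -58.  419.6] yaw -0.148 F [-1.2 -0.1 -0.5] w 92.0 q7 0.19 t 23.07 rows 10
[677.9  86.4  38. ]
[707.9  86.5  38. ]
[670.1 -57.5  38. ]
[699.7 -63.1  38. ]
```

```bash
python3 -m pendant '[[[0,0,0,0,0,-0.18,-1],[0,0,0,0,0,-0.36,-1],[0,0,0,0,0,-0.54,-1],[-1,-2,20,0,0,-0.72,-1],[-2,-3,40,0,0,-0.9,-1],[-3,-4,60,0,0,-1.08,-1],[-3,-5,80,0,0,-1.26,-1],[-3,-6,100,0,0,-1.44,-1],[-3,-6,120,0,0,-1.533,-1],[-3,-6,140,0,0,-1.533,-1],[-3,-6,140,0,0,-1.533,-1],[-3,-6,140,0,0,-1.533,-1]]]' 30
python3 - <<'E'
from h import *
go(.6848,-.0604,.191,1.385); snap('wrist','w16.png')
E
```

```text
clock: 24.58
position: [0.6847, -0.0613, 0.2818]
ee_rot: [0.296, 3.127, -0.0]
force: [-0.0, 0.6, 0.7]
width: 1.004
shift [ 0.2  0.9 90.8] rot [ 0.     0.001 -0.003] | now [684.7 -61.3 281.8] yaw 1.382 F [-0.   0.6  0.7] w 92.4 q7 1.57 t 24.57 rows 3
```

View pics/w16.png

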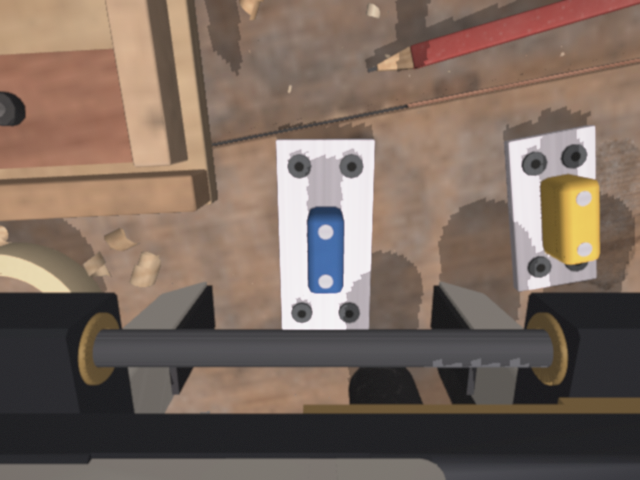

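Aligned with the blue handle (325,250). I'll descend 90 mm, grip and lift.

```bash
python3 -m pendant '[[[0,1,50,0,0,-0.003,-1],[0,1,80,0,0,-0.003,-1],[0,1,90,0,0,-0.003,-1],[0,1,91,0,0,-0.003,-1],[0,1,91,0,0,-0.003,1],[0,1,91,0,0,-0.003,1],[0,1,91,0,0,-0.003,1],[0,1,91,0,0,-0.003,1],[0,1,91,0,0,-0.003,1],[0,1,91,0,0,-0.003,1],[0,1,91,0,0,-0.003,1]]]' 40
python3 - <<'E'
from h import *
go(.6848,-.0604,.191,1.385)
E
python3 -m pendant '[[[0,0,-40,0,0,0,1],[0,0,-100,0,0,0,1],[0,0,-100,0,0,0,1]]]'
python3 - <<'E'
from h import *
golo(JL,-4,-5,.29);s=arm.observe(); im=snap('wrist','w17.png'); np.savez('s17.npz',**s)
E
```

```text
clock: 26.0
position: [0.6847, -0.0607, 0.1902]
ee_rot: [-0.29, -3.128, -0.0]
force: [0.4, -0.2, 0.5]
width: 0.287
shift [-0.   0.3 -0.8] rot [ 0.    -0.     0.001] | now [684.7 -60.7 190.2] yaw 1.386 F [ 0.4 -0.2  0.5] w 26.4 q7 1.6 t 26.0 rows 2
clock: 26.38
position: [0.6864, -0.0613, 0.2955]
ee_rot: [0.289, 3.119, 0.001]
force: [-0.1, 0.0, -0.8]
width: 0.238
shift [269.1  95.4   3.2] rot [0.008 0.006 1.532] | now [686.4 -61.3 295.5] yaw 1.386 F [-0.1  0.  -0.8] w 21.9 q7 1.57 t 26.38 rows 10
```

View pics/w17.png

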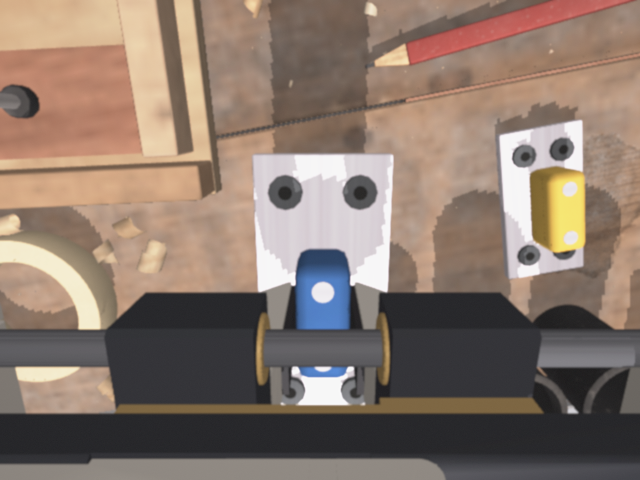

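```bash
python3 - <<'E'
import cv2
c=cv2.imread('pics/w17.png')[140:420,220:430]; cv2.imwrite('pics/w17c.png',cv2.resize(c,None,fx=2.1,fy=2.1,interpolation=cv2.INTER_CUBIC))
E
```

```text
(no output)
```

View pics/w17c.png

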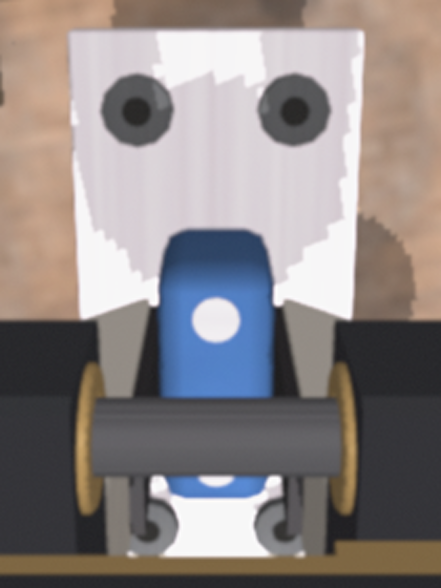

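```bash
python3 - <<'E'
from h import *
c=camera_model('wrist'); T=np.linalg.inv(np.array(c['T_tool_cam']))
uv=np.array(crop2px([(69,31),(364,31),(216,320),(216,473)],2.1,220,140))
# template pts: a along tool x, b along tool y, h height above underside (tool -z)
P=np.array([(65,-30,8),(65,30,8),(15,0,38),(-15,0,38)],float)
def f(p):
    x0,y0,z0,pt,yw=p
    q=P.copy(); q[:,2]*=-1
    q=R.from_euler('yz',[pt,yw]).apply(q)+[x0,y0,z0]
    k=q/1000@T[:3,:3].T+T[:3,3]
    return np.r_[(k[:,0]/k[:,2]*c['fx']+c['cx']-uv[:,0]),(k[:,1]/k[:,2]*c['fy']+c['cy']-uv[:,1])]
r=least_squares(f,[0,0,190,0,0]); print(np.round(r.x,3),np.round(r.fun,1))
f2=lambda p:f([p[0],p[1],p[2],0,p[3]])
r=least_squares(f2,[0,0,190,0]); print(np.round(r.x,3),np.round(r.fun,1))
E
```

```text
[-4.05800e+00 -7.70000e-01  1.98804e+02 -6.00000e-02  1.00000e-03] [-1.1  1.   0.1  0.   0.4  0.5 -0.4 -0.4]
[-3.54100e+00 -7.68000e-01  2.01902e+02  1.00000e-03] [-1.4  1.3  0.1  0.   0.1  0.2  1.6 -2. ]
```

The template was caught late in the lift: the handle sits about 10 mm low and is slightly pitched. I'll set it down and grip again.

```bash
python3 -m pendant '[[[0,0,50,0,0,0,1],[0,0,80,0,0,0,1],[0,0,92,0,0,0,1],[0,0,92,0,0,0,1],[0,0,92,0,0,0,0.2],[0,0,92,0,0,0,0.2],[0,0,100,0,0,0,0.2],[0,0,100,0,0,0,0.2],[0,0,100,0,0,0,1],[0,0,100,0,0,0,1],[0,0,100,0,0,0,1],[0,0,100,0,0,0,1],[0,0,100,0,0,0,1],[0,0,100,0,0,0,1]]]' 40
python3 - <<'E'
from h import *
go(.6848,-.0604,.191,1.385)
snap('wrist','w18.png')
E
```

```text
clock: 28.18
position: [0.6848, -0.0607, 0.1903]
ee_rot: [0.29, 3.128, -0.0]
force: [0.8, -0.7, -1.2]
width: 0.239
shift [ 0.   0.3 -0.7] rot [0.    0.    0.001] | now [684.8 -60.7 190.3] yaw 1.386 F [ 0.8 -0.7 -1.2] w 22.0 q7 1.6 t 28.18 rows 2
```

View pics/w18.png

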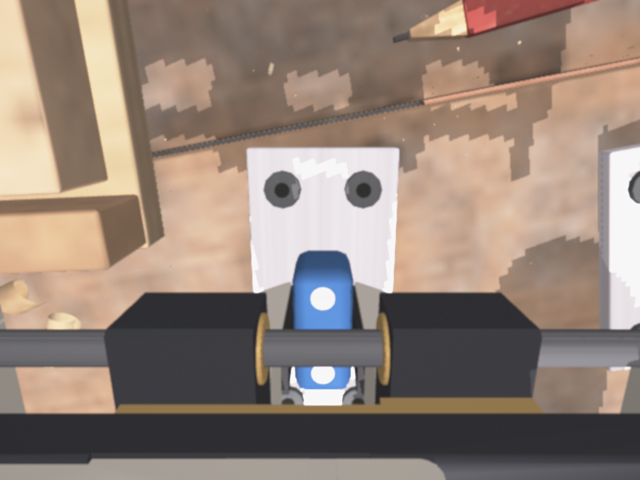

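```bash
python3 -m pendant '[[[0,0,-40,0,0,0,1],[0,0,-90,0,0,0,1],[0,0,-110,0,0,0,1],[0,0,-110,0,0,0,1]]]'
python3 - <<'E'
from h import *
golo(JL,-5,-5,.29);s=arm.observe(); im=snap('wrist','w19.png'); np.savez('s19.npz',**s)
E
```

```text
clock: 28.72
position: [0.685, -0.0607, 0.3012]
ee_rot: [0.29, 3.126, 0.001]
force: [0.2, 0.8, -2.6]
width: 0.239
shift [268.5  95.2  10.7] rot [2.000e-03 1.000e-03 1.532e+00] | now [685.  -60.7 301.2] yaw 1.386 F [ 0.2  0.8 -2.6] w 22.0 q7 1.57 t 28.73 rows 10
```

View pics/w19.png

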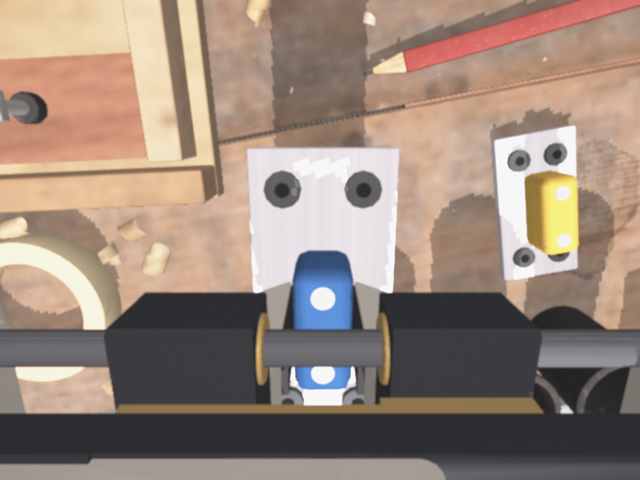

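```bash
python3 -m pendant '[[[30,10,0,0,0,0.17,1],[60,20,0,0,0,0.34,1],[90,31,0,0,0,0.51,1],[120,42,0,0,0,0.68,1],[150,53,0,0,0,0.85,1],[180,64,0,0,0,1.02,1],[210,75,0,0,0,1.19,1],[240,85,0,0,0,1.36,1],[268,95,10,0,0,1.532,1],[268,95,30,0,0,1.532,1],[268,95,50,0,0,1.532,1],[268,95,60,0,0,1.532,1],[268,95,60,0,0,1.532,1]]]'
python3 - <<'E'
from h import *
inloc(JL); golo(JL,-5,-5,.234); snap('wrist','w20.png')
E
```

```text
clock: 30.4
position: [0.4382, 0.0816, 0.2392]
ee_rot: [-2.378, -2.053, 0.004]
force: [0.4, -0.9, -1.6]
width: 0.237
local [-5.2 -5.6] z 239.2 dyaw -0.001 F jig [ 0.5 -0.8 -1.6] w 21.8 t 30.4
shift [0.6 0.2 5.2] rot [-0.002  0.002 -0.001] | now [438.2  81.6 239.2] yaw -0.147 F [ 0.4 -0.9 -1.6] w 21.8 q7 0.05 t 30.4 rows 2
```

View pics/w20.png

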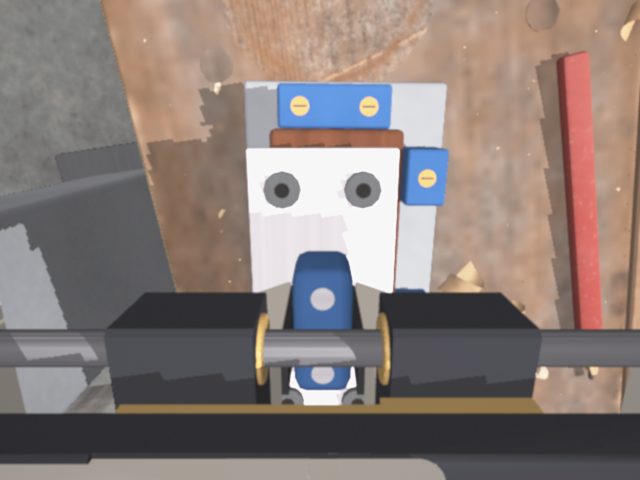

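```bash
python3 -m pendant '[[[0,0,7,0,0,0,1],[0,0,13,0,0,0,1],[0,0,13.5,0,0,0,1],[0,2,13.5,0,0,0,1],[0,4,13.5,0,0,0,1],[0,5,13.5,0,0,0,1],[0,6,13.5,0,0,0,1],[0,6,13.5,0,0,0,1]]]'
python3 -c "
from h import *
inloc(JL)"
python3 -m pendant '[[[2,0,0,0,0,0,1],[4,0,0,0,0,0,1],[5,0,0,0,0,0,1],[6,0,0,0,0,0,1],[6,0,0,0,0,0,1]]]'
python3 -c "
from h import *
inloc(JL)"
```

```text
clock: 31.45
position: [0.4439, 0.0812, 0.2265]
ee_rot: [-2.376, -2.052, 0.002]
force: [-5.4, 2.0, 0.9]
width: 0.235
local [ 0.5 -5.1] z 226.5 dyaw 0.0 F jig [-5.6  1.2  0.9] w 21.6 t 31.45
clock: 32.08
position: [0.4448, 0.0865, 0.2264]
ee_rot: [-2.378, -2.052, 0.003]
force: [-5.4, -1.8, -1.3]
width: 0.234
local [0.6 0.2] z 226.4 dyaw -0.001 F jig [-5.1 -2.6 -1.3] w 21.6 t 32.08
```

```bash
python3 -m pendant '[[[0,0,1,0,0,0,1],[1,0,1.5,0,0,0,1],[2,0,1.5,0,0,0,1],[2,0,1.5,0,0,0,1]]]'
python3 -c "
from h import *
inloc(JL);snap('wrist','w21.png')
c=cv2.imread('pics/w21.png')[90:300,200:480]; cv2.imwrite('pics/w21c.png',cv2.resize(c,None,fx=2.8,fy=2.8,interpolation=cv2.INTER_CUBIC))"
```

```text
clock: 32.58
position: [0.4451, 0.088, 0.2249]
ee_rot: [-2.379, -2.052, 0.004]
force: [-4.9, -4.9, -1.4]
width: 0.241
local [0.6 1.7] z 224.9 dyaw -0.001 F jig [-4.1 -5.6 -1.4] w 22.2 t 32.58
```

View pics/w21c.png

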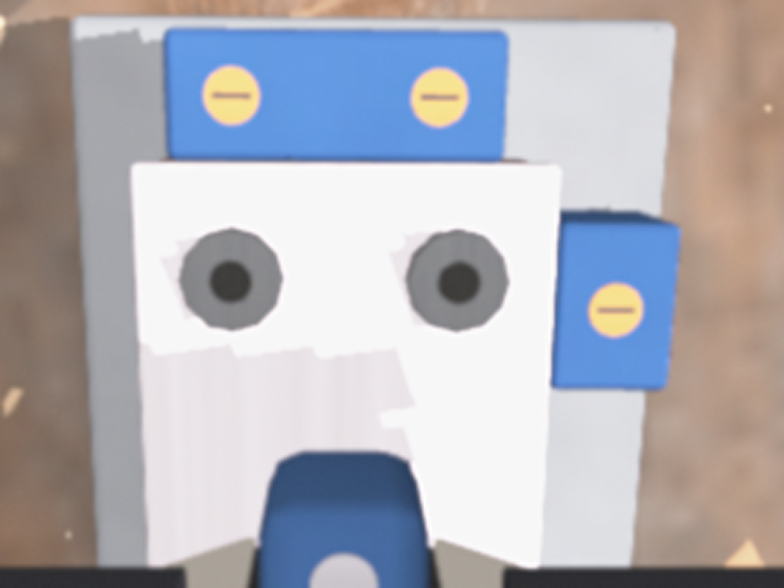

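```bash
python3 -m pendant '[[[0,0,0.7,0,0,0,1],[0,0,0.7,0,0,0,-0.3],[0,0,0.7,0,0,0,-0.3],[0,0,0.7,0,0,0,-0.3],[0,0,-50,0,0,0,-0.3],[0,0,-100,0,0,0,-1],[-50,0,-140,0,0,0,-1],[-72,0,-140,0,0,0,-1],[-72,0,-140,0,0,0,-1]]]'
python3 - <<'E'
from h import *
s=arm.observe(); im=snap('wrist','w22.png'); np.savez('s22.npz',**s)
c=cv2.imread('pics/w22.png')[0:290,220:480]; cv2.imwrite('pics/w22c.png',cv2.resize(c,None,fx=2,fy=2,interpolation=cv2.INTER_CUBIC))
go(.6931,.0863,.30,1.571)
E
```

```text
clock: 33.75
position: [0.4353, 0.0164, 0.3659]
ee_rot: [2.38, 2.05, 0.003]
force: [-0.1, 0.8, -0.7]
width: 0.992
shift [105.7 244.8  65.7] rot [ 1.000e-03 -0.000e+00 -1.718e+00] | now [435.4  17.6 365.4] yaw -0.147 F [0.6 0.5 0.9] w 91.8 q7 -0.05 t 33.8 rows 11
```

View pics/w22c.png

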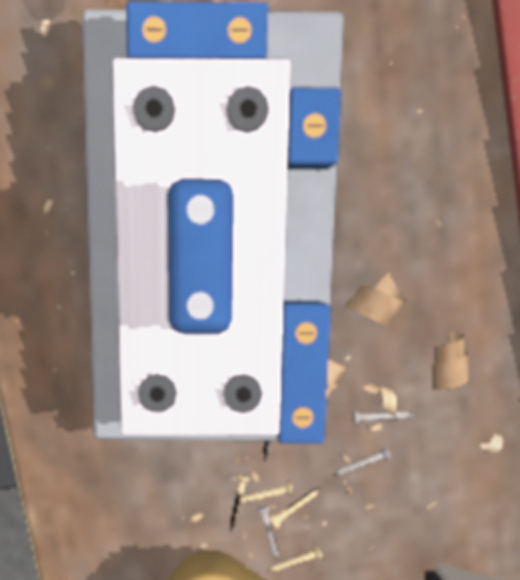

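```bash
python3 - <<'E'
from h import *
s=dict(np.load('s22.npz')); cp=lambda p: crop2px(p,2,220,0); J=np.array([444.2,86.4,-.146])
P,r=fit('wrist',cp([(291,59),(113,59),(121,435),(281,436)]),box(60,130),.042,s); print('long templ loc',jf(J,P),P[2]-J[2],r)
for n,u in zip(['30,32','48,32','30,-16','48,-16','y65','y65'],cp([(290,164),(338,164),(284,303),(330,302),(126,57),(266,57)])): print(n,np.round(jf(J,p2w('wrist',u,.04,s)*1000),1))
E
```

```text
long templ loc [ 0.44817376 -0.18643984] -0.007156974521684983 0.548572207940083
30,32 [31.7 31.8]
48,32 [48.6 31.7]
30,-16 [ 30.7 -16.1]
48,-16 [ 47.6 -15.8]
y65 [-25.   66.1]
y65 [22.7 65.9]
```

```bash
python3 - <<'E'
from h import *
for u in [(221,119),(227,209),(222,119)]: print(u,[np.round(p2w('top',u,z)*1000) for z in (0,.05,.1,.15)])
# scene: case top corner near (330,285)&(400,400); bottom beneath
for u in [(331,285),(399,396),(399,405),(300,466)]: print(u,[np.round(p2w('scene',u,z)*1000) for z in (0,.05,.1,.15)])
E
python3 - <<'E'
import cv2
a=cv2.imread('pics/top0.png')[105:230,70:300]; cv2.imwrite('pics/case1.png',cv2.resize(a,None,fx=3.4,fy=3.4,interpolation=cv2.INTER_CUBIC))
a=cv2.imread('pics/scene0.png')[260:470,240:420]; cv2.imwrite('pics/case2.png',cv2.resize(a,None,fx=2.8,fy=2.8,interpolation=cv2.INTER_CUBIC))
E
```

```text
(221, 119) [array([839., 187.,   0.]), array([819., 179.,  50.]), array([799., 171., 100.]), array([779., 163., 150.])]
(227, 209) [array([622., 168.,   0.]), array([610., 160.,  50.]), array([599., 153., 100.]), array([587., 146., 150.])]
(222, 119) [array([839., 185.,   0.]), array([819., 177.,  50.]), array([799., 169., 100.]), array([779., 161., 150.])]
(331, 285) [array([574., 118.,  -0.]), array([590., 152.,  50.]), array([605., 185., 100.]), array([621., 218., 150.])]
(399, 396) [array([561., 426.,   0.]), array([577., 442.,  50.]), array([594., 458., 100.]), array([610., 473., 150.])]
(399, 405) [array([570., 442.,   0.]), array([586., 457.,  50.]), array([602., 472., 100.]), array([618., 487., 150.])]
(300, 466) [array([792., 468.,   0.]), array([795., 481.,  50.]), array([798., 495., 100.]), array([802., 508., 150.])]
```

View pics/case1.png

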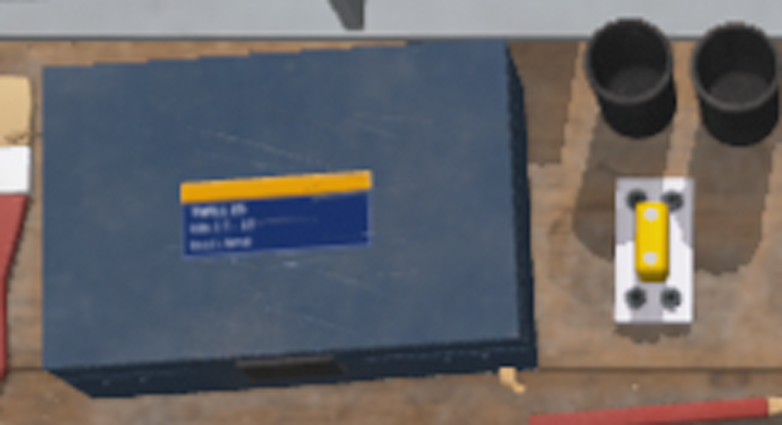

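View pics/case2.png

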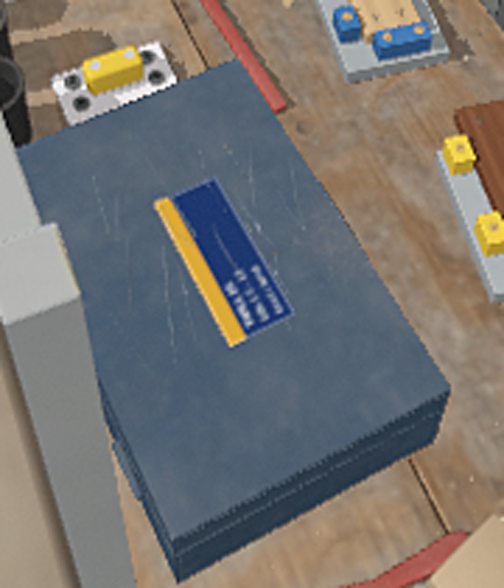

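```bash
python3 - <<'E'
from h import *
for z in (.04,.06,.07,.08,.09,.1,.12): print(z,np.round(p2w('top',(222.4,204.4),z)*1000),np.round(p2w('scene',(325,282),z)*1000))
print(p2w('top',(227.4,213),0),p2w('top',(70+525/3.4,105+165/3.4),0))
print(p2w('top',(70+505/3.4,105+40/3.4),.075))
E
```

```text
0.04 [623. 172.  40.] [596. 131.  40.]
0.06 [618. 169.  60.] [602. 145.  60.]
0.07 [616. 168.  70.] [605. 152.  70.]
0.08 [613. 166.  80.] [608. 159.  80.]
0.09 [611. 165.  90.] [611. 166.  90.]
0.1 [609. 163. 100.] [614. 172. 100.]
0.12 [604. 160. 120.] [620. 186. 120.]
[0.61298123 0.16636024 0.        ] [0.75473238 0.17682118 0.        ]
[0.81431823 0.18079687 0.075     ]
```

The blue case is about 90 mm high with its face at y≈0.17. The gripper body would overlap it if centred on the yellow handle. I'll descend 26 mm off-centre towards −y, where the open jaws still straddle the handle, and let the closing jaws slide the template clear.

```bash
python3 - <<'E'
from h import *
go(.6931,.060,.30,1.571)
E
```

```text
shift [ 79.7 248.7  65.7] rot [ 1.000e-03 -0.000e+00 -1.718e+00] | now [435.4  17.6 365.4] yaw -0.147 F [0.6 0.5 0.9] w 91.8 q7 -0.05 t 33.8 rows 11
```

```bash
python3 -m pendant '[[[8,25,0,0,0,-0.18,-1],[16,50,0,0,0,-0.36,-1],[24,80,0,0,0,-0.54,-1],[34,110,0,0,0,-0.72,-1],[44,140,0,0,0,-0.9,-1],[54,170,0,0,0,-1.08,-1],[64,200,0,0,0,-1.26,-1],[74,230,0,0,0,-1.44,-1],[80,249,20,0,0,-1.62,-1],[80,249,40,0,0,-1.718,-1],[80,249,66,0,0,-1.718,-1],[80,249,66,0,0,-1.718,-1],[80,249,66,0,0,-1.718,-1]]]'
python3 - <<'E'
from h import *
s=arm.observe(); im=snap('wrist','w23.png'); np.savez('s23.npz',**s)
go(.6931,.060,.191,1.571)
E
```

```text
clock: 35.42
position: [0.6937, 0.0615, 0.2995]
ee_rot: [-0.003, 3.142, 0.0]
force: [-0.5, -0.0, 0.8]
width: 0.997
shift [  0.8  -1.3 109. ] rot [0.    0.001 0.001] | now [693.8  61.2 300. ] yaw 1.572 F [-0.6 -0.  -0.6] w 92.4 q7 1.61 t 35.48 rows 3
```

View pics/w23.png

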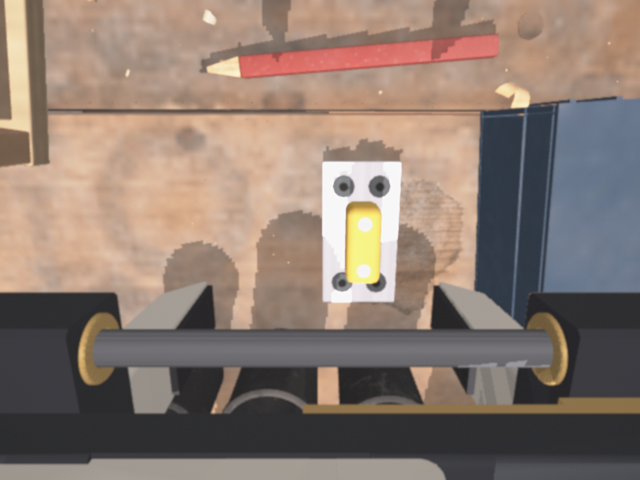

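```bash
python3 -m pendant '[[[0,-1,50,0,0,0,-1],[0,-1,90,0,0,0,-1],[0,-1,108,0,0,0,-1],[0,-1,109,0,0,0,-1],[0,-1,109,0,0,0,-1]]]'
python3 - <<'E'
from h import *
go(.6931,.060,.191,1.571); snap('wrist','w24.png')
E
```

```text
clock: 36.1
position: [0.6943, 0.0596, 0.1921]
ee_rot: [-0.002, 3.139, 0.0]
force: [-0.0, -1.0, 1.4]
width: 0.999
shift [1.2 0.4 1.1] rot [0.    0.003 0.001] | now [694.3  59.6 192.1] yaw 1.572 F [-0.  -1.   1.4] w 91.9 q7 1.64 t 36.1 rows 2
```

View pics/w24.png

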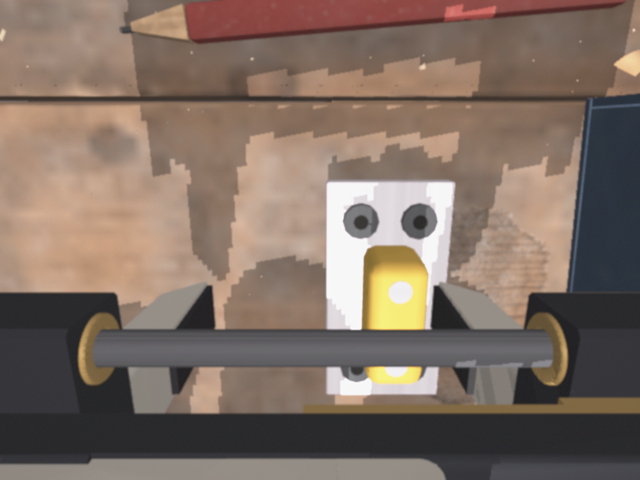

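The handle is inside the jaws, next to the right finger. I'll close, waiting longer this time.

```bash
python3 -m pendant '[[[0,0,1,0,0,0,1],[0,0,1,0,0,0,1],[0,0,1,0,0,0,1],[0,0,1,0,0,0,1],[0,0,1,0,0,0,1],[0,0,1,0,0,0,1],[0,0,1,0,0,0,1],[0,0,1,0,0,0,1],[0,0,1,0,0,0,1],[0,0,1,0,0,0,1]]]' 40
python3 - <<'E'
from h import *
go(.6931,.060,.191,1.571); snap('wrist','w25.png')
E
```

```text
clock: 37.4
position: [0.6933, 0.0595, 0.1892]
ee_rot: [0.002, -3.142, 0.0]
force: [0.5, 1.9, 1.6]
width: 0.237
shift [ 0.2  0.5 -1.8] rot [-0.    -0.     0.001] | now [693.3  59.5 189.2] yaw 1.572 F [0.5 1.9 1.6] w 21.8 q7 1.64 t 37.4 rows 2
```

View pics/w25.png

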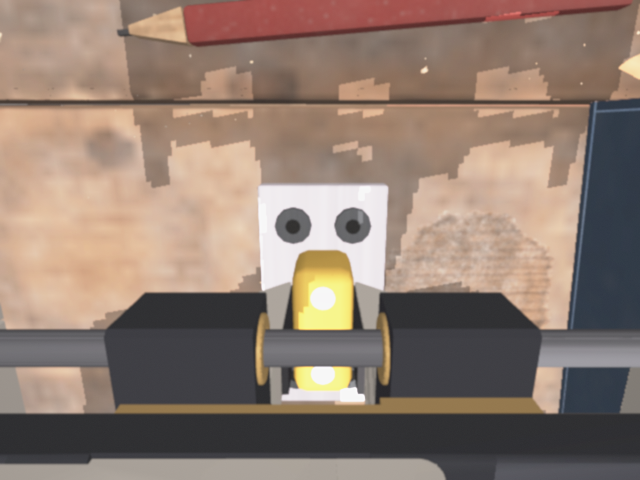

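```bash
python3 -m pendant '[[[0,0,-40,0,0,0,1],[0,0,-100,0,0,0,1],[0,0,-160,0,0,0,1],[0,0,-160,0,0,0,1]]]'
python3 - <<'E'
from h import *
golo(JS,-5,-5,.34); snap('wrist','w26.png')
E
```

```text
clock: 37.95
position: [0.6947, 0.0584, 0.3548]
ee_rot: [-0.0, 3.133, 0.0]
force: [-0.2, 0.5, -1.9]
width: 0.237
shift [259.5 265.1  12.5] rot [0.008 0.006 1.748] | now [694.7  58.4 354.8] yaw 1.571 F [-0.2  0.5 -1.9] w 21.8 q7 1.6 t 37.95 rows 11
```

View pics/w26.png

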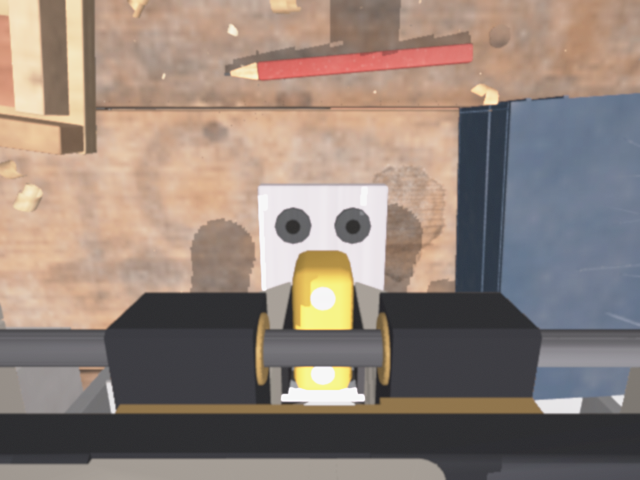

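```bash
python3 -m pendant '[[[24,22,0,0,0,0.17,1],[48,46,0,0,0,0.34,1],[72,72,0,0,0,0.51,1],[96,98,0,0,0,0.68,1],[120,124,0,0,0,0.85,1],[144,150,0,0,0,1.02,1],[168,176,0,0,0,1.19,1],[192,202,0,0,0,1.36,1],[220,230,0,0,0,1.53,1],[259,265,0,0,0,1.7,1],[259,265,40,0,0,1.748,1],[259,265,80,0,0,1.748,1],[259,265,110,0,0,1.748,1],[259,265,112,0,0,1.748,1],[259,265,112,0,0,1.748,1]]]'
python3 - <<'E'
from h import *
inloc(JS); golo(JS,-5,-5,.237); snap('wrist','w27.png')
E
```

```text
clock: 39.88
position: [0.4343, 0.3239, 0.2373]
ee_rot: [2.408, 2.016, -0.001]
force: [-0.6, 0.5, -0.7]
width: 0.24
local [-6.2 -4.8] z 237.3 dyaw 0.0 F jig [-0.6  0.4 -0.7] w 22.1 t 39.88
shift [-0.2  1.2  0.3] rot [0.    0.001 0.   ] | now [434.3 323.9 237.3] yaw -0.177 F [-0.6  0.5 -0.7] w 22.1 q7 -0.36 t 39.88 rows 2
```

View pics/w27.png

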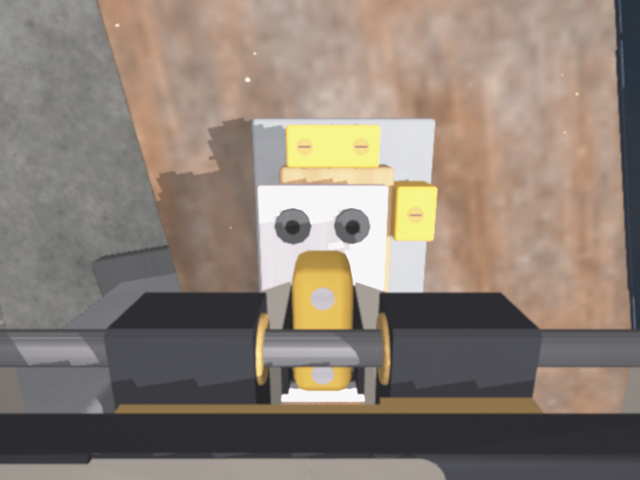

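```bash
python3 -m pendant '[[[0,0,6,0,0,0,1],[0,0,11,0,0,0,1],[0,0,12,0,0,0,1],[0,3,12,0,0,0,1],[0,5,12,0,0,0,1],[0,6,12,0,0,0,1],[0,7,12,0,0,0,1],[0,7,12,0,0,0,1]]]'
python3 -c "
from h import *
inloc(JS)"
python3 -m pendant '[[[2,0,0,0,0,0,1],[4,0,0,0,0,0,1],[5,0,0,0,0,0,1],[6,0,0,0,0,0,1],[6,0,0,0,0,0,1]]]'
python3 -c "
from h import *
inloc(JS)"
```

```text
clock: 40.92
position: [0.4407, 0.3232, 0.2252]
ee_rot: [-2.408, -2.017, 0.001]
force: [-2.2, 0.0, 0.0]
width: 0.237
local [ 0.2 -4.3] z 225.2 dyaw 0.001 F jig [-2.1 -0.3  0. ] w 21.8 t 40.92
clock: 41.55
position: [0.4417, 0.3283, 0.225]
ee_rot: [2.409, 2.017, -0.003]
force: [-4.2, -4.1, 0.7]
width: 0.237
local [0.3 0.8] z 225.0 dyaw 0.0 F jig [-3.4 -4.8  0.7] w 21.8 t 41.55
```

```bash
python3 -m pendant '[[[0.7,0.5,1,0,0,0,1],[0.7,0.5,1.8,0,0,0,1],[0.7,0.5,1.8,0,0,0,1]]]'
python3 -c "
from h import *
inloc(JS)"
python3 -m pendant '[[[0,0,0,0,0,0,-0.3],[0,0,0,0,0,0,-0.3],[0,0,0,0,0,0,-0.3],[0,0,-50,0,0,0,-0.3],[0,0,-100,0,0,0,-1],[-50,0,-140,0,0,0,-1],[-70,0,-140,0,0,0,-1],[-70,0,-140,0,0,0,-1]]]'
python3 - <<'E'
from h import *
s=arm.observe(); im=snap('wrist','w28.png'); np.savez('s28.npz',**s)
c=cv2.imread('pics/w28.png')[0:290,220:480]; cv2.imwrite('pics/w28c.png',cv2.resize(c,None,fx=2,fy=2,interpolation=cv2.INTER_CUBIC)); snap('top','top9.png'); snap('scene','sc9.png')
E
```

```text
clock: 41.92
position: [0.4419, 0.3283, 0.2234]
ee_rot: [-2.409, -2.016, 0.005]
force: [-7.5, -6.8, 6.9]
width: 0.236
local [0.6 0.9] z 223.4 dyaw -0.0 F jig [-6.2 -8.   6.9] w 21.7 t 41.92
clock: 42.92
position: [0.4301, 0.2596, 0.3634]
ee_rot: [-2.409, -2.014, -0.001]
force: [0.2, 0.4, 0.3]
width: 0.99
```

View pics/w28c.png

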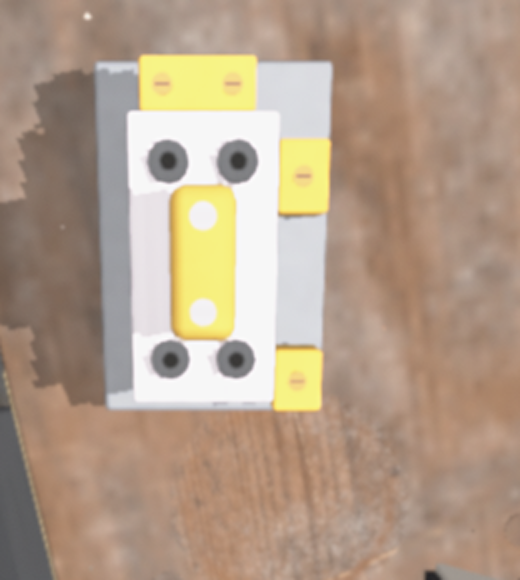

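View pics/top9.png

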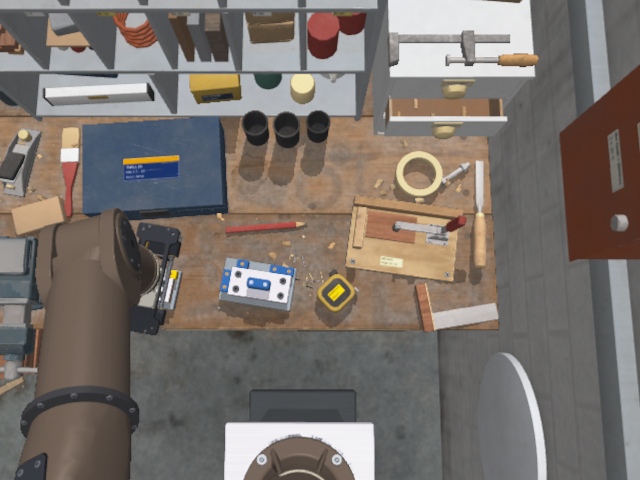

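View pics/sc9.png

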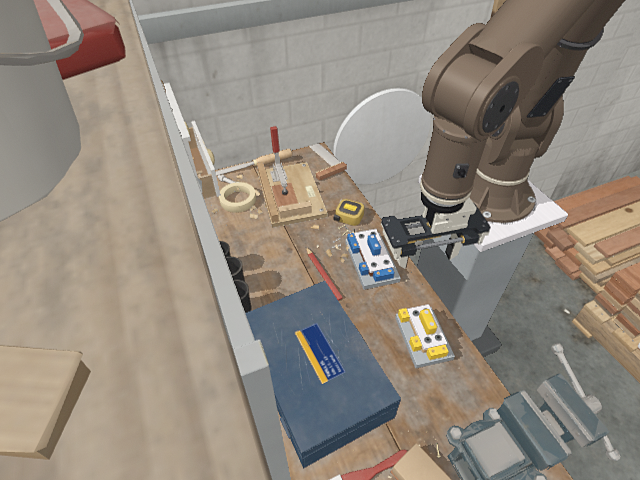

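Both templates are in their jigs, and the tape (336,292), square (455,312) and pencil (265,228) sit at the same pixels as at the start. One numeric check remains before hand-in.

```bash
python3 - <<'E'
from h import *
s=dict(np.load('s28.npz')); cp=lambda p: crop2px(p,2,220,0); J=np.array([441.2,327.5,-.177])
P,r=fit('wrist',cp([(280,112),(127,111),(134,402),(273,402)]),box(52,100),.042,s); print('short templ loc',jf(J,P),P[2]-J[2],r)
for n,u in zip(['26,17','44,17','26,-31','44,-31','y50','y50'],cp([(279,213),(328,213),(275,348),(321,347),(139,109),(256,109)])): print(n,np.round(jf(J,p2w('wrist',u,.04,s)*1000),1))
a=cv2.imread('pics/top0.png').astype(int);b=cv2.imread('pics/top9.png').astype(int)
for n,(x0,y0,x1,y1) in dict(tape=(312,268,362,316),square=(412,280,500,330),pencil=(222,218,310,236)).items(): print(n,np.abs(a-b)[y0:y1,x0:x1].mean())
E
```

```text
short templ loc [ 0.06306998 -0.22357662] -0.0026852520521648826 0.2216678376012169
26,17 [26.8 17. ]
44,17 [44.2 17. ]
26,-31 [ 26.4 -30.5]
44,-31 [ 43.5 -30.1]
y50 [-22.  51.]
y50 [18.2 50.9]
tape 3.8493055555555555
square 4.742575757575757
pencil 3.8486952861952863
```

```bash
python3 -c "
from h import *
print(arm.sign_off())"
```

```text
the job is handed in; nothing more can be done
None
```

I swapped the two plates, using the free front strip for the light one. Then I laid each template on its plate and pushed every part against both fences until the wrist felt contact. The job was handed in at about 43 s, and the sign-off gave no verdict.

| Part | Offset from squared, x / y (mm) | Misalignment (rad) |
|---|---|---|
| Long plate | 0.7 / 0.0 | under 0.001 |
| Short plate | 0.3 / -0.2 | 0.004 |
| Long template | 0.4 / -0.2 | 0.007 |
| Short template | 0.1 / -0.2 | 0.003 |

- **Accuracy:** These are measured in the wrist pictures. The fence edges in the same pictures read up to 1.7 mm off in the long jig and 1.0 mm in the short, so the real offsets could be 1–2 mm larger.
- **Plates under the templates:** I measured both plates before the templates went on and did not measure them again.
- **Tape, square and pencil:** They are at the same pixels in the top view before and after, so none of them moved visibly.
- **First grip on the blue template:** The jaws had not finished closing when I lifted, so it hung about 10 mm low. I set it back down and gripped it again.
- **Yellow template:** It lay close to the blue case, so I let the closing jaws slide it about 26 mm clear before lifting.

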